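# Change the worn mould in the back row of a casting carrier

## Robot

A 6-joint arm with a two-finger parallel gripper is mounted at the origin on the work surface. World frame = base frame: x ahead of the robot, y to its left, z up, the work surface at z = 0. Lengths are in m, angles in rad, forces in N, time in s.
With the tool pointing down it reaches from about 0.375 to 0.9 m from the base axis. Payload 3.1 kg.
Tool frame: the origin (TCP) lies on the centre line of the jaws, within the pads' length; the fingertips stand 14 mm ahead of it and the grasp point (between the pads) lies 5 mm behind it; z points along the fingers, y is the line along which they close (so a half turn about z gives the same grasp; the last joint's range is limited). The gripper opens to 87 mm and grips with 3 to 60 N. Pads are 19 mm wide; open, the fingers measure 117 mm over their backs; the gripper's body (75 mm by 190 mm) begins 51 mm behind the grasp point.
Start: joints at [-1.327, 0.527, 1.433, -0, 1.181, -0.178], TCP at [0.256, -0.57, 0.237] pointing down, gripper open.
Joint ranges: [-3.08, 3.08], [-0.75, 2.2], [0.22, 2.44], [-1.43, 4.57], [0, 2.65], [-2.85, 2.85]. Speed limits (rad/s): [2.79, 2.79, 3.14, 3.14, 3.14, 3.14].

## Interface

Orientations are given as a unit quaternion [x, y, z, w].
In Python, from rig import robot gives the robot as it stands.
- The arm moves only by the tool move_arm, never from a script. Its argument "commands" is a list of rows, each an object with "hand": the finger opening in cm, from 0 to 8.7; "travel": the shift along the tool's x, y, z in cm, a list of three; "twist": the turn, a rotation vector about the tool's x, y, z in degrees, a list of three. In form: [{"hand": hand, "travel": [dx, dy, dz], "twist": [wx, wy, wz]}, ...]. A call has 1 to 5 rows; each row shifts and turns the commanded pose from where the row before left it, along the tool's axes as they then stand; what a row does not reach is not made up. A row lasts 1/12 s, in which the tool goes at most 41.7 mm and 7.16 degrees, less where a joint would pass 70% of its speed; a pose out of reach is approached as far as the arm can. A call is refused whole if a number of a shift passes 4.17 or a number of a turn 7.16, either way. A call with a gripper value outside its range is refused whole. The fingers move at their own pace and stop on an object; "force" is the grip in N (left out, the last holds). Time passes only in rows, so rows that do not move let the fingers close. It gives the time, the measured TCP pose, the force, the opening and the grip force at its end, in the units of the state.
- robot.get_obs(): the state, without advancing time (a new reading comes with each control period).
- robot.camera(name): name is "scene" or "top" or "wrist"; returns a dict with "frame" (400x640x3 uint8, red, green, blue), "fov_y" (degrees; the focal length in pixels is half the picture's height over the tangent of half this angle, whatever the lens; pixels are square), "cx", "cy" (the principal point, pixels), "extrinsics" (4x4, takes a point from camera to world coordinates); the wrist camera has in their place "T_tool_cam" (4x4, takes a point from camera to tool coordinates, whose origin is the TCP and whose axes are the flange's). Camera axes: x right, y down, z forward; pixel columns grow to the right and rows downward; lengths in m; the calibration is good to about 2 mm. A picture is of the moment at which its call begins: read the wrist's pose just before it. There is no depth.
- robot.hand_in(): hands the job in; it is judged then, once.
The state is a dict: "time": time; "q": joint angles; "joint_velocities": joint speeds; "joint_torque": joint torques, N m; "position": TCP position; "tool_rot": TCP orientation; "ft_force": force on the tool from outside, world axes, zero at the start; "moment": the same for the moment, N m; "grip_width": finger opening in m; "grip_force": force on a finger pad.
Only numpy, scipy, OpenCV 4.12 (cv2) and the standard library are available. Lean on these libraries where they do the work, as an engineer would, in place of code of your own. Each camera call takes 0.05 s, during which the arm holds its last target. There are 200 camera calls.

## Task

Change the worn, red-rimmed mould in the back row of the blue carrier: first park the two tall moulds whose rims overhang it on the brown tray, stand the worn mould in the empty compartment of the wooden box, and seat the bright aluminium spare in the steel ring that it left. Then put the two tall moulds back, each in the ring it came from, with every mould upright and fully down in its ring. Never knock a mould over, and leave the good brass mould in the back row and the white bottle where they are.

Things in the scene. Friction and masses are not known exactly. Their poses are not given: they have to be found in the camera images.
- worn: dull copper bell, mouth up, red rim, 75 mm tall. All moulds are round: the top 24 mm is an upright wall 60 mm across outside, 5 mm thick (grip across the outside); below, the bell narrows to a 24 mm steel stem on a flat foot 32 mm across; 0.2 to 0.4 kg. In one of the two back rings; the bells of the two nearest tall moulds, 53 mm off, overhang it. Origin: centre of foot's underside, z up
- spare: spare mould to fit: bright aluminium bell and rim, otherwise the same shape and size as worn (75 mm tall). Starts standing in the compartment of the box on the box's -x side. Origin: centre of the foot's underside, z up along its axis
- good: sound mould of the back row, to be left alone: brass bell with a plain brass rim, same shape and size as worn (75 mm tall), in the other back ring, 74 mm from worn. Origin: centre of the foot's underside, z up along its axis
- tall_blue: bell-shaped brass casting mould on a long steel stem, mouth up, with a blue-painted rim; 125 mm tall. Same bell and foot as the other moulds (see worn), only its stem is 50 mm longer. Starts in one of the three front rings of the carrier. Origin: centre of the foot's underside, z up along its axis
- tall_green: bell-shaped brass casting mould on a long steel stem, mouth up, with a green-painted rim; 125 mm tall. Same bell and foot as the other moulds (see worn), only its stem is 50 mm longer. Starts in one of the three front rings of the carrier. Origin: centre of the foot's underside, z up along its axis
- tall_white: bell-shaped brass casting mould on a long steel stem, mouth up, with a white-painted rim; 125 mm tall. Same bell and foot as the other moulds (see worn), only its stem is 50 mm longer. Starts in one of the three front rings of the carrier. Origin: centre of the foot's underside, z up along its axis
- carrier: fixed blue plate 130 (x) by 260 mm (y), top 24 mm above the bench, with five steel locating rings 6 mm high, 46 mm across inside (7 mm play round a foot, which stands on the plate). Front row (-x side, nearer the robot) at x, y = (-12, -80), (-19, 0), (-12, 80) mm in its frame; back row (19, -37), (19, 37). Handles reach 24 mm past its ends. Origin: centre of underside, on the bench, z up
- tray: side tray for parking the tall moulds, fixed: red-brown, 250 mm (x) by 150 mm (y), 4 mm floor and walls, rim 18 mm high. Empty at the start. Origin: centre of the underside on the bench, z up, x along its length
- box: wooden exchange box, open on top, fixed: 240 (x) by 130 mm (y), 45 mm high, 5 mm floor and walls, divided by a wall at x = 0 into two compartments of about 112 x 120 mm: centre x = -59 mm (holds the spare at the start) and x = +59 mm (empty, for the worn mould). Origin: centre of the underside, on the bench, z up, x along its length
- bottle: white plastic bottle with a green cap, 60 mm across, 150 mm tall, standing behind the carrier; a bystander. Origin: centre of its underside
There are look-alikes about, which are no part of the job. What is shaped like the spare but green or pink is not meant. Leave any pink look-alike of the tall_green alone.

How it is judged:
On the way, in this order (a step that is already met when the one before it is completed fails the run):
1. the two tall moulds that overhang the worn one stand on the tray, the worn one still in its ring (horizontal distance between each of tall_blue, tall_green, tall_white and worn above 0.07 m and ((distance of tall_blue from where it was at the start of the episode below 0.011 m and angle between tall_blue's own z axis and vertical below 0.09 rad and linear speed of tall_blue below 0.02 m/s) or (x of tall_blue in the frame of tray between -0.115 and 0.115 m and y of tall_blue in the frame of tray between -0.065 and 0.065 m and z of tall_blue in the frame of tray between 0 and 0.01 m and angle between tall_blue's own z axis and vertical below 0.09 rad and linear speed of tall_blue below 0.02 m/s)) and ((distance of tall_green from where it was at the start of the episode below 0.011 m and angle between tall_green's own z axis and vertical below 0.09 rad and linear speed of tall_green below 0.02 m/s) or (x of tall_green in the frame of tray between -0.115 and 0.115 m and y of tall_green in the frame of tray between -0.065 and 0.065 m and z of tall_green in the frame of tray between 0 and 0.01 m and angle between tall_green's own z axis and vertical below 0.09 rad and linear speed of tall_green below 0.02 m/s)) and ((distance of tall_white from where it was at the start of the episode below 0.011 m and angle between tall_white's own z axis and vertical below 0.09 rad and linear speed of tall_white below 0.02 m/s) or (x of tall_white in the frame of tray between -0.115 and 0.115 m and y of tall_white in the frame of tray between -0.065 and 0.065 m and z of tall_white in the frame of tray between 0 and 0.01 m and angle between tall_white's own z axis and vertical below 0.09 rad and linear speed of tall_white below 0.02 m/s)) and distance of worn from where it was at the start of the episode below 0.011 m and angle between worn's own z axis and vertical below 0.09 rad and linear speed of worn below 0.02 m/s), for 0.2 s.
2. the worn mould stands in the empty compartment of the box (x of worn in the frame of box between 0.005 and 0.115 m and y of worn in the frame of box between -0.06 and 0.06 m and z of worn in the frame of box between 0 and 0.011 m and angle between worn's own z axis and vertical below 0.09 rad and linear speed of worn below 0.02 m/s), for 0.2 s.
3. the spare is seated in the ring the worn mould left (((x of spare in the frame of carrier between 0.0096 and 0.0276 m and y of spare in the frame of carrier between -0.0458 and -0.0278 m and z of spare in the frame of carrier between 0.019 and 0.028 m and angle between spare's own z axis and vertical below 0.09 rad and linear speed of spare below 0.02 m/s) or (x of spare in the frame of carrier between 0.0096 and 0.0276 m and y of spare in the frame of carrier between 0.0278 and 0.0458 m and z of spare in the frame of carrier between 0.019 and 0.028 m and angle between spare's own z axis and vertical below 0.09 rad and linear speed of spare below 0.02 m/s))), for 0.2 s.
At the end, for the whole second after the job is handed in: tall moulds and the good one within 11 mm of their starts; worn mould on the floor of the box's +x compartment; spare down in the freed back ring, within 9 mm of its centre in x and y; all upright within 0.09 rad, released and at rest (all of step 2 and distance of each of tall_blue, tall_green, tall_white, good from where it was at the start of the episode below 0.011 m and angle between each of tall_blue, tall_green, tall_white, good's own z axis and vertical below 0.09 rad and linear speed of each of tall_blue, tall_green, tall_white, good below 0.02 m/s and ((x of spare in the frame of carrier between 0.0096 and 0.0276 m and y of spare in the frame of carrier between -0.0458 and -0.0278 m and z of spare in the frame of carrier between 0.019 and 0.028 m and angle between spare's own z axis and vertical below 0.09 rad and linear speed of spare below 0.02 m/s) or (x of spare in the frame of carrier between 0.0096 and 0.0276 m and y of spare in the frame of carrier between 0.0278 and 0.0458 m and z of spare in the frame of carrier between 0.019 and 0.028 m and angle between spare's own z axis and vertical below 0.09 rad and linear speed of spare below 0.02 m/s))); the robot touches nothing.
It fails at once if a mould is knocked over (tilted more than 0.6 rad) (angle between any of tall_blue, tall_green, tall_white, worn, good, spare's own z axis and vertical above 0.6 rad).
It fails at once if the good back-row mould is moved more than 12 mm (distance of good from where it was at the start of the episode above 0.012 m).
It fails at once if the bottle is moved more than 15 mm (distance of bottle from where it was at the start of the episode above 0.015 m).
It also fails if it takes over 125 s, if anything falls off the work surface, if the arm or the gripper's body presses on something with over 40 N, if the wrist force passes 120 N, or if a joint passes its speed limit or range.

## Working session

There is one attempt and no reset: what is moved stays moved. The work goes in short steps, Python scripts to look and compute and a tool call to move; the robot and the scene stay as the last step left them, time stands still between calls to the robot, and variables do not carry over. Pictures are saved under pics/ and viewed, at most 14 in all, crops included, and the job is handed in when it is done.

Besides the shell and the picture viewer there is one more tool, called after ">>>" by a JSON object that holds its "fn" and its "kwargs", one argument or row to a line. move_arm: Moves the arm, as the interface text tells. Its arguments: {"type":"object","properties":{"commands":{"type":"array"},"force":{"type":"number"}},"required":["commands"]}

```bash
mkdir -p pics; ls; python3 - <<'E'
from rig import robot
import cv2,numpy as np
o=robot.get_obs();print(o)
np.set_printoptions(precision=4,suppress=True)
for n in ["scene","top"]:
    c=robot.camera(n);cv2.imwrite(f"pics/{n}0.png",c["frame"][:,:,::-1]);print(n,c["fov_y"],c["cx"],c["cy"],c["extrinsics"])
c=robot.camera("wrist");cv2.imwrite("pics/w0.png",c["frame"][:,:,::-1]);print(c["fov_y"],c["cx"],c["cy"],c["T_tool_cam"])
E
```

```text
pics
{'time': 0.0, 'q': array([-1.32751058e+00,  5.28446547e-01,  1.43391650e+00, -8.73878776e-06,
        1.18137475e+00, -1.78500478e-01]), 'joint_velocities': array([-0.00021544,  0.00120681,  0.00054948, -0.00080532, -0.00125355,
        0.00061162]), 'joint_torque': array([-9.10155177e-05, -4.40048718e+01, -1.76594317e+01,  6.32740441e-02,
        5.81350189e-02, -1.59562037e-04]), 'position': array([ 0.25572109, -0.56951818,  0.23557913]), 'tool_rot': array([ 9.77843436e-01,  2.09334815e-01, -3.87756911e-05, -1.07187793e-03]), 'ft_force': array([0.30919108, 0.58376038, 0.22010594]), 'moment': array([ 0.00421994, -0.06299642,  0.00438712]), 'grip_force': 0.0, 'grip_width': 0.08744382755349235}
scene 46.64114640504433 323.89855592638435 199.00124947842386 [[-0.5578  0.5731 -0.6003  1.2091]
 [ 0.8299  0.3907 -0.3982  0.3876]
 [ 0.0063 -0.7203 -0.6936  0.8605]
 [ 0.      0.      0.      1.    ]]
top 44.63392172710691 322.8917964837226 197.48578099258518 [[-0.0081 -0.9876  0.1568  0.3104]
 [-1.      0.0076 -0.0033 -0.0747]
 [ 0.002  -0.1568 -0.9876  1.4271]
 [ 0.      0.      0.      1.    ]]
60.81458981736563 320.59320816780354 199.58075058104365 [[ 0.0005 -0.952  -0.306   0.0863]
 [ 1.      0.0006 -0.0001  0.0015]
 [ 0.0003 -0.306   0.952  -0.1475]
 [ 0.      0.      0.      1.    ]]
```

View pics/top0.png

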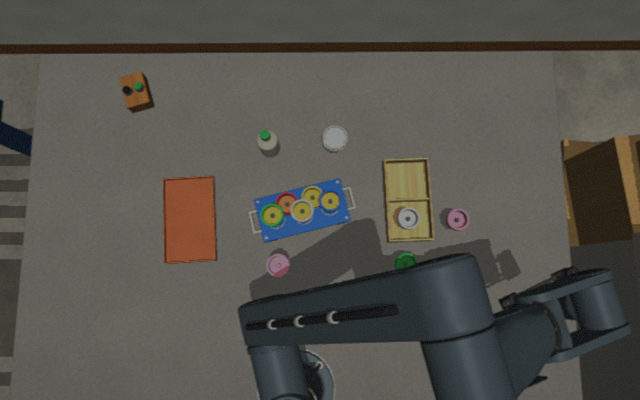

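View pics/scene0.png

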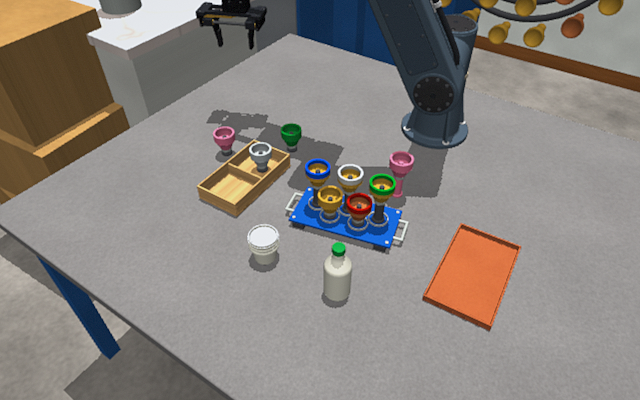

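Top view, with image up = world +x:
- **Carrier:** centred at about (302,210). Green-rim tall is at (272,216), red worn at (287,204), white-rim tall at (302,210), good brass at (313,196) and blue-rim tall at (330,201).
- **Tray:** (190,220).
- **Box:** (408,200), with the spare at (408,217) and the empty half at (408,180).
- **Spare candidates:** grey (408,217) in the box, pink (457,219), green (405,262). The grey one in the box fits.
- **tall_green candidates:** green-rim brass (272,216) in the carrier, or the all-pink tall (277,265) on the bench. The one in the carrier fits.
- **Moulds to park:** green and white, the nearest talls to the worn mould.

```bash
cat > h.py <<'E'
import cv2,numpy as np
from rig import robot
from scipy.spatial.transform import Rotation as R
np.set_printoptions(precision=4,suppress=True)
def shot(n):
    o=robot.get_obs();c=robot.camera(n)
    T=c.get("extrinsics")
    if T is None:
        W=np.eye(4);W[:3,:3]=R.from_quat(o["tool_rot"]).as_matrix();W[:3,3]=o["position"];T=W@c["T_tool_cam"]
    c["T"]=T;c["f"]=200/np.tan(np.radians(c["fov_y"]/2));c["hsv"]=cv2.cvtColor(c["frame"],cv2.COLOR_RGB2HSV);return c
def ray(c,px,z):
    px=np.atleast_2d(px).astype(float);d=np.c_[(px[:,0]-c["cx"])/c["f"],(px[:,1]-c["cy"])/c["f"],np.ones(len(px))]@c["T"][:3,:3].T
    o=c["T"][:3,3];return (o+d*((z-o[2])/d[:,2])[:,None])[:,:2]
def proj(c,p):
    p=(np.asarray(p)-c["T"][:3,3])@c["T"][:3,:3];return p[:2]/p[2]*c["f"]+[c["cx"],c["cy"]]
def mask(c,lo,hi,win=None):
    m=cv2.inRange(c["hsv"],np.array(lo),np.array(hi))
    if win: k=np.zeros_like(m);x0,y0,x1,y1=win;k[y0:y1,x0:x1]=1;m=m*k
    return m
def rect(c,m,z):
    m=cv2.morphologyEx(m,cv2.MORPH_OPEN,np.ones((3,3)));cs=cv2.findContours(m,cv2.RETR_EXTERNAL,cv2.CHAIN_APPROX_NONE)[0]
    k=max(cs,key=cv2.contourArea)[:,0]
    p=ray(c,k,z);r=cv2.minAreaRect((p*1000).astype(np.float32));return r
def circ(c,m,z):
    k=cv2.findNonZero(m)[:,0];k=cv2.convexHull(k)[:,0];p=ray(c,k,z);r=cv2.minEnclosingCircle((p*1000).astype(np.float32));return r
E
python3 - <<'E'
from h import *
c=shot("top")
for n,px in dict(carrier=(340,205),tray=(190,220),box=(395,170),red=(279,204),green=(262,216),blue=(338,200),white=(302,202),wood=(390,200)).items():
    print(n,c["hsv"][px[1],px[0]])
print("carrier",rect(c,mask(c,(105,120,60),(125,255,255),(240,165,365,255)),.024))
print("tray",rect(c,mask(c,(3,130,100),(14,255,255),(150,165,230,275)),.018))
print("box",rect(c,mask(c,(18,70,60),(35,255,255),(375,150,440,250)),.045))
print("green",circ(c,mask(c,(45,120,60),(75,255,255),(250,195,290,235)),.149))
print("spare",ray(c,(408,217),.08))
s=shot("scene");i=s["frame"][130:250,180:430,::-1]
cv2.imwrite("pics/crop1.png",cv2.resize(i,None,fx=3.2,fy=3.2,interpolation=cv2.INTER_CUBIC))
E
```

```text
carrier [107 190 141]
tray [  9 164 145]
box [ 26  96 144]
red [ 14 145 139]
green [ 56 151 115]
blue [ 23 141 125]
white [ 26 144 103]
wood [ 27 102 122]
carrier ((497.760498046875, -18.171966552734375), (128.3728790283203, 257.4500732421875), 13.833046913146973)
tray ((474.4489440917969, 309.828125), (246.60043334960938, 146.4495086669922), 3.49554443359375)
box ((523.6592407226562, -323.6937255859375), (241.96141052246094, 132.95655822753906), 1.7753461599349976)
green ((468.1683044433594, 56.161075592041016), 29.820249557495117)
spare [[ 0.4675 -0.3156]]
```

View pics/crop1.png

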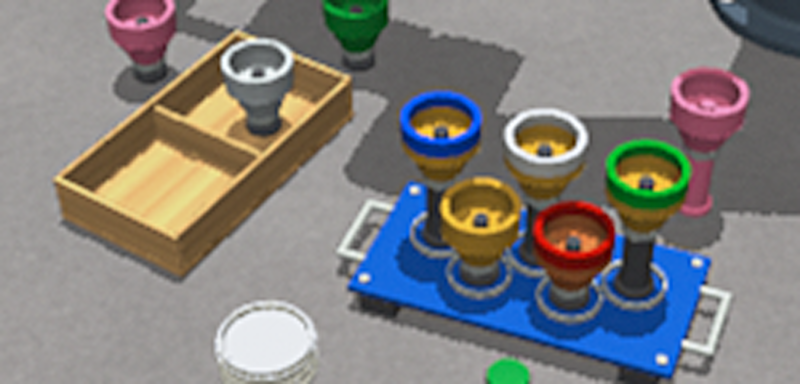

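The crop confirms this. The brass bells carry blue, white and green rims, and the red-rimmed worn mould sits behind white and green. The aluminium spare is in the box's -x half. The pink and green look-alikes stand outside.

First I turn the tool so it closes along the carrier's x axis.

>>> {"fn": "move_arm", "kwargs": {
  "commands": [
    {"hand": 8.7, "travel": [0, 0, 0], "twist": [0, 0, -7.1]},
    {"hand": 8.7, "travel": [0, 0, 0], "twist": [0, 0, -7.1]},
    {"hand": 8.7, "travel": [0, 0, 0], "twist": [0, 0, -7.1]},
    {"hand": 8.7, "travel": [0, 0, 0], "twist": [0, 0, -7.1]},
    {"hand": 8.7, "travel": [0, 0, 0], "twist": [0, 0, -7.1]}
  ],
  "force": 25
}}

```text
time: 0.67
position: [0.2559, -0.5701, 0.2364]
tool_rot: [0.866, 0.5, 0.0, -0.0]
ft_force: [0.8, -0.6, -0.3]
grip_width: 0.0869
grip_force: 0.0
```

>>> {"fn": "move_arm", "kwargs": {
  "commands": [
    {"hand": 8.7, "travel": [0, 0, 0], "twist": [0, 0, -7.1]},
    {"hand": 8.7, "travel": [0, 0, 0], "twist": [0, 0, -7.1]},
    {"hand": 8.7, "travel": [0, 0, 0], "twist": [0, 0, -7.1]},
    {"hand": 8.7, "travel": [0, 0, 0], "twist": [0, 0, -7.1]},
    {"hand": 8.7, "travel": [0, 0, 0], "twist": [0, 0, -7.1]}
  ]
}}

```text
time: 1.08
position: [0.2559, -0.5701, 0.2364]
tool_rot: [0.672, 0.74, 0.0, -0.0]
ft_force: [-0.6, 0.3, 0.5]
grip_width: 0.0871
grip_force: 0.0
```

>>> {"fn": "move_arm", "kwargs": {
  "commands": [
    {"hand": 8.7, "travel": [0, 0, 0], "twist": [0, 0, -7.1]},
    {"hand": 8.7, "travel": [0, 0, 0], "twist": [0, 0, -1.5]},
    {"hand": 8.7, "travel": [0, 0, 0], "twist": [0, 0, 0]}
  ]
}}

```text
time: 1.33
position: [0.2559, -0.57, 0.2364]
tool_rot: [0.617, 0.787, 0.0, -0.0]
ft_force: [0.3, 0.7, -0.1]
grip_width: 0.087
grip_force: 0.0
```

>>> {"fn": "move_arm", "kwargs": {
  "commands": [
    {"hand": 8.7, "travel": [3.25, 2.4, -0.43], "twist": [0, 0, 0]},
    {"hand": 8.7, "travel": [3.25, 2.4, -0.43], "twist": [0, 0, 0]},
    {"hand": 8.7, "travel": [3.25, 2.4, -0.43], "twist": [0, 0, 0]},
    {"hand": 8.7, "travel": [3.25, 2.4, -0.43], "twist": [0, 0, 0]},
    {"hand": 8.7, "travel": [3.25, 2.4, -0.43], "twist": [0, 0, 0]}
  ]
}}

```text
time: 1.75
position: [0.334, -0.382, 0.2582]
tool_rot: [0.618, 0.786, 0.0, -0.0]
ft_force: [0.9, 0.5, 0.3]
grip_width: 0.0872
grip_force: 0.0
```

>>> {"fn": "move_arm", "kwargs": {
  "commands": [
    {"hand": 8.7, "travel": [3.25, 2.4, -0.43], "twist": [0, 0, 0]},
    {"hand": 8.7, "travel": [3.25, 2.4, -0.43], "twist": [0, 0, 0]},
    {"hand": 8.7, "travel": [3.25, 2.4, -0.43], "twist": [0, 0, 0]},
    {"hand": 8.7, "travel": [3.25, 2.4, -0.43], "twist": [0, 0, 0]},
    {"hand": 8.7, "travel": [3.25, 2.4, -0.43], "twist": [0, 0, 0]}
  ]
}}

```text
time: 2.17
position: [0.412, -0.1956, 0.28]
tool_rot: [0.618, 0.786, 0.0, 0.0]
ft_force: [0.6, 0.3, 0.2]
grip_width: 0.0868
grip_force: 0.0
```

>>> {"fn": "move_arm", "kwargs": {
  "commands": [
    {"hand": 8.7, "travel": [3.25, 2.4, -0.43], "twist": [0, 0, 0]},
    {"hand": 8.7, "travel": [3.25, 2.4, -0.43], "twist": [0, 0, 0]},
    {"hand": 8.7, "travel": [3.25, 2.4, -0.43], "twist": [0, 0, 0]},
    {"hand": 8.7, "travel": [3.25, 2.4, -0.43], "twist": [0, 0, 0]},
    {"hand": 8.7, "travel": [3.25, 2.4, -0.43], "twist": [0, 0, 0]}
  ]
}}

```text
time: 2.58
position: [0.4899, -0.009, 0.3015]
tool_rot: [0.618, 0.786, 0.0, 0.0]
ft_force: [0.9, -0.8, -0.4]
grip_width: 0.0871
grip_force: 0.0
```

>>> {"fn": "move_arm", "kwargs": {
  "commands": [
    {"hand": 8.7, "travel": [0, 0, 0], "twist": [0, 0, 0]},
    {"hand": 8.7, "travel": [0, 0, 0], "twist": [0, 0, 0]}
  ]
}}

```text
time: 2.75
position: [0.49, -0.009, 0.3013]
tool_rot: [0.616, 0.788, 0.0, 0.0]
ft_force: [-0.1, -0.7, -0.7]
grip_width: 0.0869
grip_force: 0.0
```

```bash
python3 - <<'E'
from h import *
c=shot("wrist");cv2.imwrite("pics/w1.png",c["frame"][:,:,::-1])
for n,p in dict(green=(.467,.0566,.149),white=(.4793,-.0227,.149),worn=(.5074,.0223,.099)).items(): print(n,proj(c,p))
E
```

```text
green [310.8244 107.6753]
white [303.6546 197.3473]
worn [342.4849 148.5704]
```

View pics/w1.png

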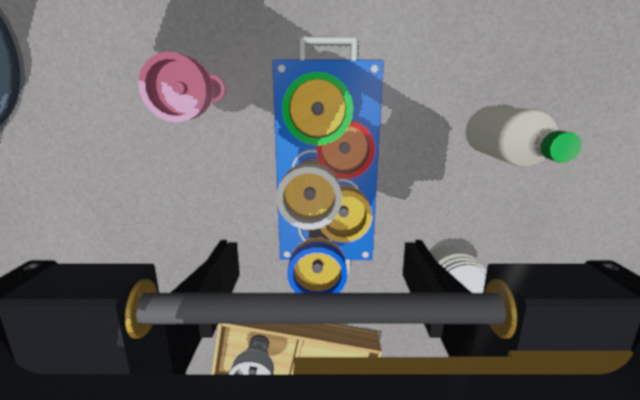

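The wrist view shows the green rim at (317,108), red at (345,149), white at (310,196), good brass at (344,213) and blue at (318,268). I fit these precisely next.

```bash
python3 - <<'E'
from h import *
c=shot("wrist")
print("green",circ(c,mask(c,(45,120,50),(75,255,255),(270,60,365,150)),.149))
r=mask(c,(0,150,50),(6,255,255),(310,115,380,185))|mask(c,(172,150,50),(180,255,255),(310,115,380,185))
print("worn",circ(c,r,.099))
w=mask(c,(0,0,120),(180,70,255),(270,155,348,237))
w=cv2.morphologyEx(w,cv2.MORPH_OPEN,np.ones((3,3)))
cs=cv2.findContours(w,cv2.RETR_EXTERNAL,cv2.CHAIN_APPROX_NONE)[0];k=max(cs,key=cv2.contourArea)
m=np.zeros_like(w);cv2.drawContours(m,[k],-1,255,-1);print("white",circ(c,m,.149))
b=mask(c,(105,120,40),(125,255,255),(260,40,400,240));print("carrier near end",rect(c,b,.024))
t=shot("top");print(t["T"][:3,3]);print(circ(t,mask(t,(45,120,60),(75,255,255),(250,195,290,235)),.149))
E
```

```text
green ((472.7420349121094, 56.388004302978516), 29.838315963745117)
worn ((510.9676818847656, 21.67252540588379), 29.304018020629883)
white ((470.0892333984375, -26.79905128479004), 44.89875411987305)
carrier near end ((488.9024353027344, 35.6751708984375), (127.97708892822266, 145.47056579589844), 13.908573150634766)
[ 0.3104 -0.0747  1.4271]
((468.6810302734375, 56.345985412597656), 30.091352462768555)
```

>>> {"fn": "move_arm", "kwargs": {
  "commands": [
    {"hand": 8.7, "travel": [3.38, -0.07, 0], "twist": [0, 0, 0]},
    {"hand": 8.7, "travel": [3.38, -0.07, 0], "twist": [0, 0, 0]},
    {"hand": 8.7, "travel": [0, 0, 4], "twist": [0, 0, 0]},
    {"hand": 8.7, "travel": [0, 0, 4], "twist": [0, 0, 0]},
    {"hand": 8.7, "travel": [0, 0, 2], "twist": [0, 0, 0]}
  ]
}}

```text
time: 3.32
position: [0.4696, 0.0533, 0.1982]
tool_rot: [0.618, 0.786, -0.001, -0.002]
ft_force: [-0.6, 0.1, 0.4]
grip_width: 0.0871
grip_force: 0.0
```

>>> {"fn": "move_arm", "kwargs": {
  "commands": [
    {"hand": 8.7, "travel": [0, 0, 0], "twist": [0, 0, 0]},
    {"hand": 8.7, "travel": [0, 0, 0], "twist": [0, 0, 0]}
  ]
}}

```text
time: 3.48
position: [0.4715, 0.0529, 0.2004]
tool_rot: [0.618, 0.786, -0.001, -0.001]
ft_force: [0.4, 0.1, 0.3]
grip_width: 0.0869
grip_force: 0.0
```

```bash
python3 - <<'E'
from h import *
c=shot("wrist");cv2.imwrite("pics/w2.png",c["frame"][:,:,::-1]);print(robot.get_obs()["position"])
m=mask(c,(45,120,50),(75,255,255),(150,60,460,300))
print("green",circ(c,m,.149),cv2.boundingRect(m))
E
```

```text
[0.4728 0.053  0.2016]
green ((471.4320983886719, 57.53212356567383), 31.394559860229492) (275, 174, 94, 94)
```

View pics/w2.png

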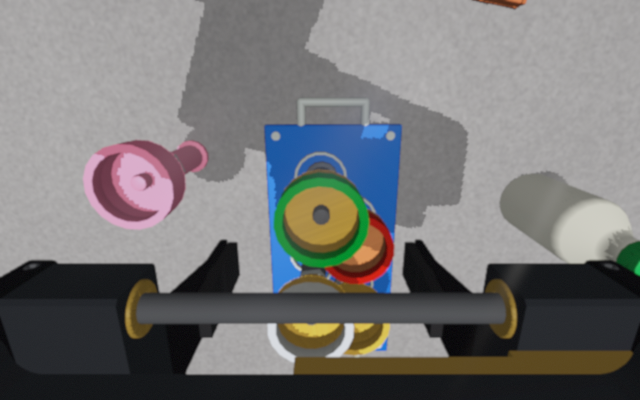

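The green rim is centred at column 321, which is the jaw midline. It needs about 3.5 mm along tool x.

>>> {"fn": "move_arm", "kwargs": {
  "commands": [
    {"hand": 8.7, "travel": [0.35, 0, 0], "twist": [0, 0, 0]},
    {"hand": 8.7, "travel": [0, 0, 2.5], "twist": [0, 0, 0]},
    {"hand": 8.7, "travel": [0, 0, 2.5], "twist": [0, 0, 0]},
    {"hand": 8.7, "travel": [0, 0, 1.7], "twist": [0, 0, 0]},
    {"hand": 8.7, "travel": [0, 0, 0], "twist": [0, 0, 0]}
  ]
}}

```text
time: 3.95
position: [0.4705, 0.0576, 0.1331]
tool_rot: [0.618, 0.787, -0.001, -0.001]
ft_force: [-1.7, -0.0, 0.3]
grip_width: 0.087
grip_force: 0.0
```

>>> {"fn": "move_arm", "kwargs": {
  "commands": [
    {"hand": 8.7, "travel": [0, 0, 0], "twist": [0, 0, 0]},
    {"hand": 8.7, "travel": [0, 0, 0], "twist": [0, 0, 0]}
  ]
}}

```text
time: 4.12
position: [0.4727, 0.0575, 0.1357]
tool_rot: [0.617, 0.787, 0.001, 0.001]
ft_force: [1.5, 0.7, -0.5]
grip_width: 0.087
grip_force: 0.0
```

>>> {"fn": "move_arm", "kwargs": {
  "commands": [
    {"hand": 6.6, "travel": [0, 0, 0], "twist": [0, 0, 0]},
    {"hand": 6.2, "travel": [0, 0, 0], "twist": [0, 0, 0]},
    {"hand": 5.5, "travel": [0, 0, 0], "twist": [0, 0, 0]},
    {"hand": 5.5, "travel": [0, 0, 0], "twist": [0, 0, 0]},
    {"hand": 5.5, "travel": [0, 0, 0], "twist": [0, 0, 0]}
  ],
  "force": 25
}}

```text
time: 4.53
position: [0.4714, 0.0577, 0.1344]
tool_rot: [0.617, 0.787, 0.0, 0.0]
ft_force: [1.2, 0.3, 0.6]
grip_width: 0.0615
grip_force: 0.1
```

>>> {"fn": "move_arm", "kwargs": {
  "commands": [
    {"hand": 5.5, "travel": [0, 0, 0], "twist": [0, 0, 0]},
    {"hand": 5.5, "travel": [0, 0, 0], "twist": [0, 0, 0]},
    {"hand": 5.5, "travel": [0, 0, 0], "twist": [0, 0, 0]}
  ]
}}

```text
time: 4.78
position: [0.4712, 0.0577, 0.1342]
tool_rot: [0.617, 0.787, -0.0, 0.0]
ft_force: [-0.8, 0.3, 3.0]
grip_width: 0.0586
grip_force: 25.0
```

>>> {"fn": "move_arm", "kwargs": {
  "commands": [
    {"hand": 5.5, "travel": [0, 0, -1], "twist": [0, 0, 0]},
    {"hand": 5.5, "travel": [0, 0, -2], "twist": [0, 0, 0]},
    {"hand": 5.5, "travel": [0, 0, -2.5], "twist": [0, 0, 0]},
    {"hand": 5.5, "travel": [0, 0, -2.5], "twist": [0, 0, 0]},
    {"hand": 5.5, "travel": [0, 0, -2], "twist": [0, 0, 0]}
  ]
}}

```text
time: 5.2
position: [0.471, 0.0578, 0.2349]
tool_rot: [0.617, 0.787, -0.0, -0.0]
ft_force: [0.4, 0.4, -1.8]
grip_width: 0.0589
grip_force: 25.0
```

>>> {"fn": "move_arm", "kwargs": {
  "commands": [
    {"hand": 5.5, "travel": [0, 0, -1], "twist": [0, 0, 0]},
    {"hand": 5.5, "travel": [0, 0, 0], "twist": [0, 0, 0]},
    {"hand": 5.5, "travel": [0, 0, 0], "twist": [0, 0, 0]}
  ]
}}

```text
time: 5.45
position: [0.4709, 0.0578, 0.2437]
tool_rot: [0.617, 0.787, -0.0, -0.0]
ft_force: [-0.0, 0.1, -1.8]
grip_width: 0.0588
grip_force: 25.0
```

```bash
python3 - <<'E'
from h import *
o=robot.get_obs();print(o["position"],o["ft_force"],o["grip_force"])
c=shot("wrist");s=shot("scene")
a=c["frame"];b=s["frame"][100:300,240:560]
cv2.imwrite("pics/p3.png",np.vstack([cv2.resize(a,(480,300)),cv2.resize(b,(480,300))])[:,:,::-1])
E
```

```text
[0.4709 0.0578 0.2437] [-0.0408  0.1061 -1.8362] 24.999503096623812
```

View pics/p3.png

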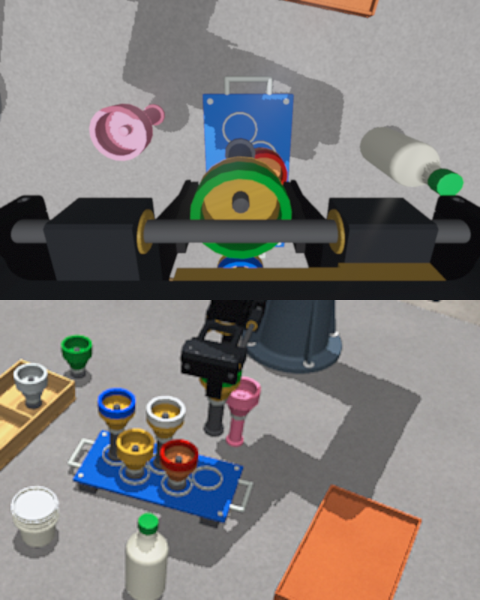

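Green is lifted clear and hangs upright. Now to the tray.

>>> {"fn": "move_arm", "kwargs": {
  "commands": [
    {"hand": 5.5, "travel": [1.8, 0.9, 0], "twist": [0, 0, 0]},
    {"hand": 5.5, "travel": [3.3, 1.7, 0], "twist": [0, 0, 0]},
    {"hand": 5.5, "travel": [3.3, 1.7, 0], "twist": [0, 0, 0]},
    {"hand": 5.5, "travel": [3.3, 1.7, 0], "twist": [0, 0, 0]},
    {"hand": 5.5, "travel": [3.3, 1.7, 0], "twist": [0, 0, 0]}
  ]
}}

```text
time: 5.97
position: [0.5096, 0.223, 0.2422]
tool_rot: [0.617, 0.787, -0.001, -0.001]
ft_force: [1.1, -0.8, -2.5]
grip_width: 0.0586
grip_force: 25.0
```

>>> {"fn": "move_arm", "kwargs": {
  "commands": [
    {"hand": 5.5, "travel": [3.3, 1.7, 0], "twist": [0, 0, 0]},
    {"hand": 5.5, "travel": [3.3, 1.7, 0], "twist": [0, 0, 0]},
    {"hand": 5.5, "travel": [1.5, 0.7, 2], "twist": [0, 0, 0]},
    {"hand": 5.5, "travel": [0, 0, 4], "twist": [0, 0, 0]},
    {"hand": 5.5, "travel": [0, 0, 4], "twist": [0, 0, 0]}
  ]
}}

```text
time: 6.38
position: [0.5314, 0.3121, 0.1425]
tool_rot: [0.616, 0.788, 0.001, 0.001]
ft_force: [0.1, -1.4, -4.1]
grip_width: 0.0583
grip_force: 25.0
```

>>> {"fn": "move_arm", "kwargs": {
  "commands": [
    {"hand": 5.5, "travel": [0, 0, 1.6], "twist": [0, 0, 0]},
    {"hand": 5.5, "travel": [0, 0, 0.8], "twist": [0, 0, 0]},
    {"hand": 5.5, "travel": [0, 0, 0.3], "twist": [0, 0, 0]},
    {"hand": 5.5, "travel": [0, 0, 0], "twist": [0, 0, 0]},
    {"hand": 5.5, "travel": [0, 0, 0], "twist": [0, 0, 0]}
  ]
}}

```text
time: 6.8
position: [0.5317, 0.3103, 0.1175]
tool_rot: [0.617, 0.787, 0.001, 0.0]
ft_force: [0.3, 0.1, -2.6]
grip_width: 0.0586
grip_force: 25.0
```

>>> {"fn": "move_arm", "kwargs": {
  "commands": [
    {"hand": 5.5, "travel": [0, 0, 0.2], "twist": [0, 0, 0]},
    {"hand": 5.5, "travel": [0, 0, 0.1], "twist": [0, 0, 0]},
    {"hand": 5.5, "travel": [0, 0, 0], "twist": [0, 0, 0]},
    {"hand": 5.5, "travel": [0, 0, 0], "twist": [0, 0, 0]}
  ]
}}

```text
time: 7.13
position: [0.5311, 0.3102, 0.1145]
tool_rot: [0.617, 0.787, 0.0, 0.0]
ft_force: [1.0, -0.6, -2.6]
grip_width: 0.0582
grip_force: 25.0
```

>>> {"fn": "move_arm", "kwargs": {
  "commands": [
    {"hand": 5.5, "travel": [0, 0, 0.1], "twist": [0, 0, 0]},
    {"hand": 5.5, "travel": [0, 0, 0], "twist": [0, 0, 0]}
  ]
}}

```text
time: 7.3
position: [0.5312, 0.3104, 0.1142]
tool_rot: [0.617, 0.787, 0.001, 0.0]
ft_force: [-1.7, 0.2, 4.1]
grip_width: 0.0586
grip_force: 25.0
```

>>> {"fn": "move_arm", "kwargs": {
  "commands": [
    {"hand": 5.9, "travel": [0, 0, 0], "twist": [0, 0, 0]},
    {"hand": 6.2, "travel": [0, 0, 0], "twist": [0, 0, 0]},
    {"hand": 6.8, "travel": [0, 0, 0], "twist": [0, 0, 0]},
    {"hand": 8.7, "travel": [0, 0, 0], "twist": [0, 0, 0]},
    {"hand": 8.7, "travel": [0, 0, 0], "twist": [0, 0, 0]}
  ]
}}

```text
time: 7.72
position: [0.531, 0.3101, 0.1128]
tool_rot: [0.617, 0.787, 0.0, 0.0]
ft_force: [0.2, 0.1, -1.1]
grip_width: 0.0741
grip_force: 0.0
```

>>> {"fn": "move_arm", "kwargs": {
  "commands": [
    {"hand": 8.7, "travel": [0, 0, 0], "twist": [0, 0, 0]},
    {"hand": 8.7, "travel": [0, 0, -2], "twist": [0, 0, 0]},
    {"hand": 8.7, "travel": [0, 0, -4], "twist": [0, 0, 0]},
    {"hand": 8.7, "travel": [0, 0, -4], "twist": [0, 0, 0]},
    {"hand": 8.7, "travel": [0, 0, 0], "twist": [0, 0, 0]}
  ]
}}

```text
time: 8.13
position: [0.5357, 0.3121, 0.221]
tool_rot: [0.617, 0.787, 0.007, 0.004]
ft_force: [1.7, 0.5, 0.8]
grip_width: 0.0866
grip_force: 0.0
```

```bash
python3 - <<'E'
from h import *
o=robot.get_obs();print(o["position"],o["time"])
c=shot("wrist");m=mask(c,(45,120,50),(75,255,255),(200,80,440,300));print(circ(c,m,.129),cv2.boundingRect(m))
t=shot("top");cv2.imwrite("pics/t4.png",t["frame"][:,:,::-1])
E
```

```text
[0.5357 0.3121 0.221 ] 8.1333
((532.0009765625, 311.04962158203125), 30.8533878326416) (271, 169, 80, 78)
```

>>> {"fn": "move_arm", "kwargs": {
  "commands": [
    {"hand": 8.7, "travel": [-2, -0.8, 0], "twist": [0, 0, 0]},
    {"hand": 8.7, "travel": [-3.6, -1.45, 0], "twist": [0, 0, 0]},
    {"hand": 8.7, "travel": [-3.6, -1.45, 0], "twist": [0, 0, 0]},
    {"hand": 8.7, "travel": [-3.6, -1.45, 0], "twist": [0, 0, 0]},
    {"hand": 8.7, "travel": [-3.6, -1.45, 0], "twist": [0, 0, 0]}
  ]
}}

```text
time: 8.65
position: [0.5039, 0.1337, 0.2112]
tool_rot: [0.617, 0.787, -0.001, -0.001]
ft_force: [0.4, -0.5, 0.6]
grip_width: 0.0871
grip_force: 0.0
```

>>> {"fn": "move_arm", "kwargs": {
  "commands": [
    {"hand": 8.7, "travel": [-3.6, -1.45, 0], "twist": [0, 0, 0]},
    {"hand": 8.7, "travel": [-3.6, -1.45, 0], "twist": [0, 0, 0]},
    {"hand": 8.7, "travel": [-3.6, -1.45, 0], "twist": [0, 0, 0]},
    {"hand": 8.7, "travel": [-2.8, -1.1, 0], "twist": [0, 0, 0]},
    {"hand": 8.7, "travel": [-1, -0.4, 0], "twist": [0, 0, 0]}
  ]
}}

```text
time: 9.07
position: [0.4822, -0.0239, 0.2115]
tool_rot: [0.619, 0.786, -0.001, -0.001]
ft_force: [-0.2, 0.5, -0.2]
grip_width: 0.0869
grip_force: 0.0
```

>>> {"fn": "move_arm", "kwargs": {
  "commands": [
    {"hand": 8.7, "travel": [0, 0, 0], "twist": [0, 0, 0]},
    {"hand": 8.7, "travel": [0, 0, 0], "twist": [0, 0, 0]},
    {"hand": 8.7, "travel": [0, 0, 0], "twist": [0, 0, 0]}
  ]
}}

```text
time: 9.32
position: [0.4833, -0.0193, 0.2124]
tool_rot: [0.617, 0.787, -0.0, -0.001]
ft_force: [0.4, 0.9, -0.1]
grip_width: 0.0873
grip_force: 0.0
```

```bash
python3 - <<'E'
from h import *
o=robot.get_obs();print(o["position"],o["tool_rot"])
c=shot("wrist");cv2.imwrite("pics/w5.png",c["frame"][:,:,::-1])
w=mask(c,(0,0,110),(180,80,255),(265,150,375,285))
for k in cv2.findContours(w,cv2.RETR_EXTERNAL,cv2.CHAIN_APPROX_NONE)[0]:
    if cv2.contourArea(k)>200: print(cv2.boundingRect(k),cv2.minEnclosingCircle((ray(c,k[:,0],.149)*1000).astype(np.float32)))
E
```

```text
[ 0.4833 -0.0193  0.2124] [ 0.6169  0.787  -0.     -0.0009]
(265, 150, 99, 135) ((464.6004638671875, -23.91104507446289), 50.08652114868164)
```

View pics/w5.png

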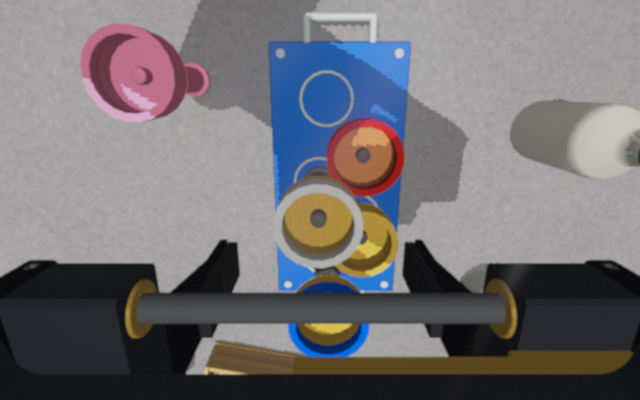

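The white rim spans columns 275–364 and rows 179–268, centred at (319.5,223.5). The red rim is centred at (365,156.5).

```bash
python3 - <<'E'
from h import *
c=shot("wrist");print(ray(c,(319.5,223.5),.149),ray(c,(365.3,156.5),.099))
r=mask(c,(0,150,50),(6,255,255),(315,105,415,205))|mask(c,(172,150,50),(180,255,255),(315,105,415,205));print(circ(c,r,.099))
print(ray(c,(326,99),.03))
E
```

```text
[[ 0.4847 -0.0197]] [[0.5104 0.0234]]
((510.33673095703125, 21.60105323791504), 29.871349334716797)
[[0.4718 0.0562]]
```

>>> {"fn": "move_arm", "kwargs": {
  "commands": [
    {"hand": 8.7, "travel": [-0.05, 0.1, 2], "twist": [0, 0, 0]},
    {"hand": 8.7, "travel": [0, 0, 2.5], "twist": [0, 0, 0]},
    {"hand": 8.7, "travel": [0, 0, 2.3], "twist": [0, 0, 0]},
    {"hand": 8.7, "travel": [0, 0, 1], "twist": [0, 0, 0]},
    {"hand": 8.7, "travel": [0, 0, 0], "twist": [0, 0, 0]}
  ]
}}

```text
time: 9.83
position: [0.4832, -0.019, 0.1329]
tool_rot: [0.616, 0.787, -0.001, -0.003]
ft_force: [-0.4, 0.6, -0.9]
grip_width: 0.0868
grip_force: 0.0
```

>>> {"fn": "move_arm", "kwargs": {
  "commands": [
    {"hand": 8.7, "travel": [0, 0, 0], "twist": [0, 0, 0]},
    {"hand": 6.6, "travel": [0, 0, 0], "twist": [0, 0, 0]},
    {"hand": 6.2, "travel": [0, 0, 0], "twist": [0, 0, 0]},
    {"hand": 5.5, "travel": [0, 0, 0], "twist": [0, 0, 0]},
    {"hand": 5.5, "travel": [0, 0, 0], "twist": [0, 0, 0]}
  ]
}}

```text
time: 10.25
position: [0.4854, -0.0208, 0.1358]
tool_rot: [0.617, 0.787, 0.0, 0.001]
ft_force: [0.2, 0.2, 0.9]
grip_width: 0.0682
grip_force: 0.0
```

>>> {"fn": "move_arm", "kwargs": {
  "commands": [
    {"hand": 5.5, "travel": [0, 0, 0], "twist": [0, 0, 0]},
    {"hand": 5.5, "travel": [0, 0, 0], "twist": [0, 0, 0]},
    {"hand": 5.5, "travel": [0, 0, 0], "twist": [0, 0, 0]},
    {"hand": 5.5, "travel": [0, 0, 0], "twist": [0, 0, 0]}
  ]
}}

```text
time: 10.58
position: [0.4848, -0.021, 0.1355]
tool_rot: [0.617, 0.787, -0.0, 0.0]
ft_force: [-0.9, 0.5, 5.6]
grip_width: 0.0595
grip_force: 24.9
```

>>> {"fn": "move_arm", "kwargs": {
  "commands": [
    {"hand": 5.5, "travel": [0, 0, -1], "twist": [0, 0, 0]},
    {"hand": 5.5, "travel": [0, 0, -2], "twist": [0, 0, 0]},
    {"hand": 5.5, "travel": [0, 0, -3], "twist": [0, 0, 0]},
    {"hand": 5.5, "travel": [0, 0, -3], "twist": [0, 0, 0]},
    {"hand": 5.5, "travel": [0, 0, -2], "twist": [0, 0, 0]}
  ]
}}

```text
time: 11.0
position: [0.4852, -0.0209, 0.2467]
tool_rot: [0.617, 0.787, 0.0, 0.001]
ft_force: [1.9, -0.1, -2.4]
grip_width: 0.059
grip_force: 25.0
```

>>> {"fn": "move_arm", "kwargs": {
  "commands": [
    {"hand": 5.5, "travel": [2, 0.1, 0], "twist": [0, 0, 0]},
    {"hand": 5.5, "travel": [3.8, 0.2, 0], "twist": [0, 0, 0]},
    {"hand": 5.5, "travel": [3.8, 0.2, 0], "twist": [0, 0, 0]},
    {"hand": 5.5, "travel": [3.8, 0.2, 0], "twist": [0, 0, 0]},
    {"hand": 5.5, "travel": [3.8, 0.2, 0], "twist": [0, 0, 0]}
  ]
}}

```text
time: 11.42
position: [0.4515, 0.1497, 0.2443]
tool_rot: [0.618, 0.786, -0.0, -0.001]
ft_force: [0.5, -0.3, -3.1]
grip_width: 0.0591
grip_force: 25.0
```

>>> {"fn": "move_arm", "kwargs": {
  "commands": [
    {"hand": 5.5, "travel": [3.8, 0.2, 0], "twist": [0, 0, 0]},
    {"hand": 5.5, "travel": [3.8, 0.2, 0], "twist": [0, 0, 0]},
    {"hand": 5.5, "travel": [3.8, 0.2, 0], "twist": [0, 0, 0]},
    {"hand": 5.5, "travel": [3.2, 0.1, 0], "twist": [0, 0, 0]},
    {"hand": 5.5, "travel": [1.9, 0, 1], "twist": [0, 0, 0]}
  ]
}}

```text
time: 11.83
position: [0.4199, 0.3141, 0.2357]
tool_rot: [0.616, 0.787, 0.002, 0.0]
ft_force: [0.8, -0.1, -3.6]
grip_width: 0.0592
grip_force: 25.0
```

>>> {"fn": "move_arm", "kwargs": {
  "commands": [
    {"hand": 5.5, "travel": [0, 0, 3], "twist": [0, 0, 0]},
    {"hand": 5.5, "travel": [0, 0, 4], "twist": [0, 0, 0]},
    {"hand": 5.5, "travel": [0, 0, 3], "twist": [0, 0, 0]},
    {"hand": 5.5, "travel": [0, 0, 1], "twist": [0, 0, 0]},
    {"hand": 5.5, "travel": [0, 0, 0], "twist": [0, 0, 0]}
  ]
}}

```text
time: 12.25
position: [0.4178, 0.3092, 0.122]
tool_rot: [0.617, 0.787, -0.004, -0.002]
ft_force: [-0.4, 0.4, -2.5]
grip_width: 0.0593
grip_force: 25.0
```

>>> {"fn": "move_arm", "kwargs": {
  "commands": [
    {"hand": 5.5, "travel": [0, 0, 0], "twist": [0, 0, 0]},
    {"hand": 5.5, "travel": [0, 0, 0], "twist": [0, 0, 0]}
  ]
}}

```text
time: 12.42
position: [0.4216, 0.3108, 0.1265]
tool_rot: [0.617, 0.787, 0.002, 0.001]
ft_force: [-0.6, -0.3, -3.1]
grip_width: 0.0591
grip_force: 25.0
```

>>> {"fn": "move_arm", "kwargs": {
  "commands": [
    {"hand": 5.5, "travel": [0, 0, 0.5], "twist": [0, 0, 0]},
    {"hand": 5.5, "travel": [0, 0, 0.3], "twist": [0, 0, 0]},
    {"hand": 5.5, "travel": [0, 0, 0.2], "twist": [0, 0, 0]},
    {"hand": 5.5, "travel": [0, 0, 0.1], "twist": [0, 0, 0]},
    {"hand": 5.5, "travel": [0, 0, 0], "twist": [0, 0, 0]}
  ]
}}

```text
time: 12.83
position: [0.4207, 0.3106, 0.1155]
tool_rot: [0.617, 0.787, 0.001, 0.0]
ft_force: [-1.1, -0.9, 4.8]
grip_width: 0.0593
grip_force: 24.9
```

>>> {"fn": "move_arm", "kwargs": {
  "commands": [
    {"hand": 5.5, "travel": [0, 0, 0], "twist": [0, 0, 0]},
    {"hand": 5.5, "travel": [0, 0, 0], "twist": [0, 0, 0]}
  ]
}}

```text
time: 13.0
position: [0.4207, 0.3106, 0.1155]
tool_rot: [0.617, 0.787, 0.001, 0.0]
ft_force: [-1.4, -0.9, 4.5]
grip_width: 0.0591
grip_force: 24.9
```

>>> {"fn": "move_arm", "kwargs": {
  "commands": [
    {"hand": 5.9, "travel": [0, 0, 0], "twist": [0, 0, 0]},
    {"hand": 6.2, "travel": [0, 0, 0], "twist": [0, 0, 0]},
    {"hand": 6.8, "travel": [0, 0, 0], "twist": [0, 0, 0]},
    {"hand": 8.7, "travel": [0, 0, 0], "twist": [0, 0, 0]},
    {"hand": 8.7, "travel": [0, 0, 0], "twist": [0, 0, 0]}
  ]
}}

```text
time: 13.42
position: [0.4204, 0.3104, 0.1142]
tool_rot: [0.617, 0.787, 0.0, 0.0]
ft_force: [0.8, 0.2, -0.3]
grip_width: 0.0741
grip_force: 0.0
```

>>> {"fn": "move_arm", "kwargs": {
  "commands": [
    {"hand": 8.7, "travel": [0, 0, 0], "twist": [0, 0, 0]},
    {"hand": 8.7, "travel": [0, 0, -2], "twist": [0, 0, 0]},
    {"hand": 8.7, "travel": [0, 0, -4], "twist": [0, 0, 0]},
    {"hand": 8.7, "travel": [0, 0, -3.5], "twist": [0, 0, 0]},
    {"hand": 8.7, "travel": [-1.8, 0.1, 0], "twist": [0, 0, 0]}
  ]
}}

```text
time: 13.83
position: [0.429, 0.2966, 0.2152]
tool_rot: [0.616, 0.788, 0.006, 0.003]
ft_force: [1.6, 0.4, 0.8]
grip_width: 0.087
grip_force: 0.0
```

>>> {"fn": "move_arm", "kwargs": {
  "commands": [
    {"hand": 8.7, "travel": [-4, 0.25, 0], "twist": [0, 0, 0]},
    {"hand": 8.7, "travel": [-4, 0.25, 0], "twist": [0, 0, 0]},
    {"hand": 8.7, "travel": [-4, 0.25, 0], "twist": [0, 0, 0]},
    {"hand": 8.7, "travel": [-4, 0.25, 0], "twist": [0, 0, 0]},
    {"hand": 8.7, "travel": [-4, 0.25, 0], "twist": [0, 0, 0]}
  ]
}}

```text
time: 14.25
position: [0.4854, 0.1001, 0.2091]
tool_rot: [0.617, 0.787, 0.0, 0.0]
ft_force: [0.0, 0.1, 0.1]
grip_width: 0.087
grip_force: 0.0
```

>>> {"fn": "move_arm", "kwargs": {
  "commands": [
    {"hand": 8.7, "travel": [-4, 0.25, 0], "twist": [0, 0, 0]},
    {"hand": 8.7, "travel": [-3, 0.2, 0], "twist": [0, 0, 0]},
    {"hand": 8.7, "travel": [-1.3, 0.05, 1], "twist": [0, 0, 0]},
    {"hand": 8.7, "travel": [0, 0, 0], "twist": [0, 0, 0]},
    {"hand": 8.7, "travel": [0, 0, 0], "twist": [0, 0, 0]}
  ]
}}

```text
time: 14.67
position: [0.5087, 0.0225, 0.198]
tool_rot: [0.618, 0.786, -0.0, -0.002]
ft_force: [-0.7, 0.3, 0.4]
grip_width: 0.0869
grip_force: 0.0
```

```bash
python3 - <<'E'
from h import *
o=robot.get_obs();print(o["position"],o["tool_rot"])
c=shot("wrist");W=(240,130,420,300)
r=mask(c,(0,150,50),(6,255,255),W)|mask(c,(172,150,50),(180,255,255),W);print(circ(c,r,.099),cv2.boundingRect(r))
s=shot("scene")
cv2.imwrite("pics/p6.png",np.vstack([cv2.resize(c["frame"],(480,300)),cv2.resize(s["frame"][100:350,200:600],(480,300))])[:,:,::-1])
E
```

```text
[0.5087 0.0225 0.198 ] [ 0.618   0.7862 -0.0004 -0.0016]
((510.3827209472656, 21.942962646484375), 30.347471237182617) (283, 169, 77, 74)
```

View pics/p6.png

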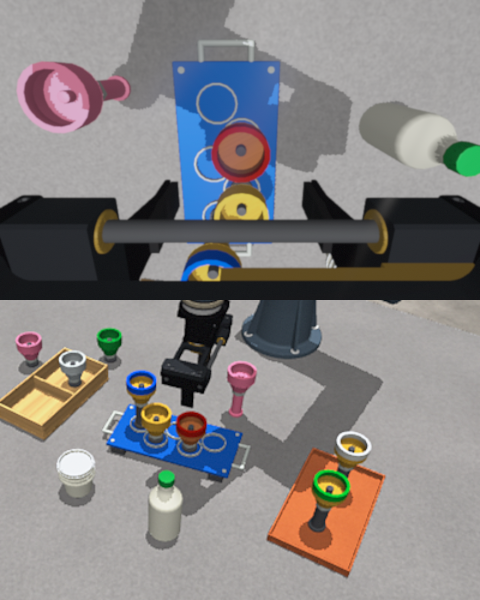

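Both talls stand on the tray, and the worn rim is under the jaws. I descend on it now.

>>> {"fn": "move_arm", "kwargs": {
  "commands": [
    {"hand": 8.7, "travel": [0, 0.05, 3], "twist": [0, 0, 0]},
    {"hand": 8.7, "travel": [0, 0, 3], "twist": [0, 0, 0]},
    {"hand": 8.7, "travel": [0, 0, 3], "twist": [0, 0, 0]},
    {"hand": 8.7, "travel": [0, 0, 2], "twist": [0, 0, 0]},
    {"hand": 8.7, "travel": [0, 0, 0.3], "twist": [0, 0, 0]}
  ]
}}

```text
time: 15.18
position: [0.5073, 0.0247, 0.0831]
tool_rot: [0.616, 0.788, -0.002, -0.003]
ft_force: [-0.3, 0.6, 0.5]
grip_width: 0.0869
grip_force: 0.0
```

>>> {"fn": "move_arm", "kwargs": {
  "commands": [
    {"hand": 8.7, "travel": [0, 0, 0], "twist": [0, 0, 0]},
    {"hand": 8.7, "travel": [0, 0, 0], "twist": [0, 0, 0]},
    {"hand": 8.7, "travel": [0, 0, 0], "twist": [0, 0, 0]}
  ]
}}

```text
time: 15.43
position: [0.5113, 0.0229, 0.0875]
tool_rot: [0.617, 0.787, 0.001, 0.001]
ft_force: [-0.2, -0.2, 0.0]
grip_width: 0.0871
grip_force: 0.0
```

>>> {"fn": "move_arm", "kwargs": {
  "commands": [
    {"hand": 6.6, "travel": [0, 0, 0], "twist": [0, 0, 0]},
    {"hand": 6.2, "travel": [0, 0, 0], "twist": [0, 0, 0]},
    {"hand": 5.5, "travel": [0, 0, 0], "twist": [0, 0, 0]},
    {"hand": 5.5, "travel": [0, 0, 0], "twist": [0, 0, 0]},
    {"hand": 5.5, "travel": [0, 0, 0], "twist": [0, 0, 0]}
  ]
}}

```text
time: 15.85
position: [0.5102, 0.0224, 0.0864]
tool_rot: [0.617, 0.787, 0.0, 0.0]
ft_force: [-1.4, 0.2, 0.6]
grip_width: 0.0615
grip_force: 0.6
```

>>> {"fn": "move_arm", "kwargs": {
  "commands": [
    {"hand": 5.5, "travel": [0, 0, 0], "twist": [0, 0, 0]},
    {"hand": 5.5, "travel": [0, 0, 0], "twist": [0, 0, 0]},
    {"hand": 5.5, "travel": [0, 0, 0], "twist": [0, 0, 0]}
  ]
}}

```text
time: 16.1
position: [0.51, 0.0224, 0.0863]
tool_rot: [0.617, 0.787, -0.0, -0.0]
ft_force: [-2.1, -0.1, 4.1]
grip_width: 0.0597
grip_force: 25.0
```

>>> {"fn": "move_arm", "kwargs": {
  "commands": [
    {"hand": 5.5, "travel": [0, 0, -1], "twist": [0, 0, 0]},
    {"hand": 5.5, "travel": [0, 0, -2.5], "twist": [0, 0, 0]},
    {"hand": 5.5, "travel": [0, 0, -3.5], "twist": [0, 0, 0]},
    {"hand": 5.5, "travel": [0, 0, -3.5], "twist": [0, 0, 0]},
    {"hand": 5.5, "travel": [0, 0, -2.5], "twist": [0, 0, 0]}
  ]
}}

```text
time: 16.52
position: [0.5109, 0.0225, 0.2187]
tool_rot: [0.617, 0.787, 0.001, 0.001]
ft_force: [1.8, -0.3, -1.4]
grip_width: 0.0599
grip_force: 25.0
```

>>> {"fn": "move_arm", "kwargs": {
  "commands": [
    {"hand": 5.5, "travel": [-2, 0, 0], "twist": [0, 0, 0]},
    {"hand": 5.5, "travel": [-3.8, -0.1, 0], "twist": [0, 0, 0]},
    {"hand": 5.5, "travel": [-3.8, -0.1, 0], "twist": [0, 0, 0]},
    {"hand": 5.5, "travel": [-3.8, -0.1, 0], "twist": [0, 0, 0]},
    {"hand": 5.5, "travel": [-3.8, -0.1, 0], "twist": [0, 0, 0]}
  ]
}}

```text
time: 16.93
position: [0.5472, -0.1468, 0.2163]
tool_rot: [0.617, 0.787, 0.0, -0.0]
ft_force: [0.3, -0.3, -2.4]
grip_width: 0.06
grip_force: 25.0
```

>>> {"fn": "move_arm", "kwargs": {
  "commands": [
    {"hand": 5.5, "travel": [-3.8, -0.1, 0], "twist": [0, 0, 0]},
    {"hand": 5.5, "travel": [-3.8, -0.1, 0], "twist": [0, 0, 0]},
    {"hand": 5.5, "travel": [-3.8, -0.1, 0], "twist": [0, 0, 0]},
    {"hand": 5.5, "travel": [-3.8, -0.1, 0], "twist": [0, 0, 0]},
    {"hand": 5.5, "travel": [-2.8, 0, 0], "twist": [0, 0, 0]}
  ]
}}

```text
time: 17.35
position: [0.5863, -0.3248, 0.2159]
tool_rot: [0.618, 0.786, -0.0, 0.001]
ft_force: [-0.1, 0.2, -2.1]
grip_width: 0.0595
grip_force: 25.0
```

>>> {"fn": "move_arm", "kwargs": {
  "commands": [
    {"hand": 5.5, "travel": [0, 0, 0], "twist": [0, 0, 0]},
    {"hand": 5.5, "travel": [0, 0, 0], "twist": [0, 0, 0]},
    {"hand": 5.5, "travel": [0, 0, 0], "twist": [0, 0, 0]}
  ]
}}

```text
time: 17.6
position: [0.5855, -0.3203, 0.2153]
tool_rot: [0.617, 0.787, 0.0, -0.001]
ft_force: [-0.3, 0.4, -2.4]
grip_width: 0.0598
grip_force: 25.0
```

```bash
python3 - <<'E'
from h import *
o=robot.get_obs();print(o["position"],o["ft_force"])
c=shot("wrist");s=shot("scene");t=shot("top")
cv2.imwrite("pics/p7.png",np.vstack([cv2.resize(c["frame"],(480,300)),cv2.resize(s["frame"][100:300,150:470],(480,300))])[:,:,::-1])
E
```

```text
[ 0.5855 -0.3203  0.2153] [-0.3362  0.4095 -2.3633]
```

View pics/p7.png

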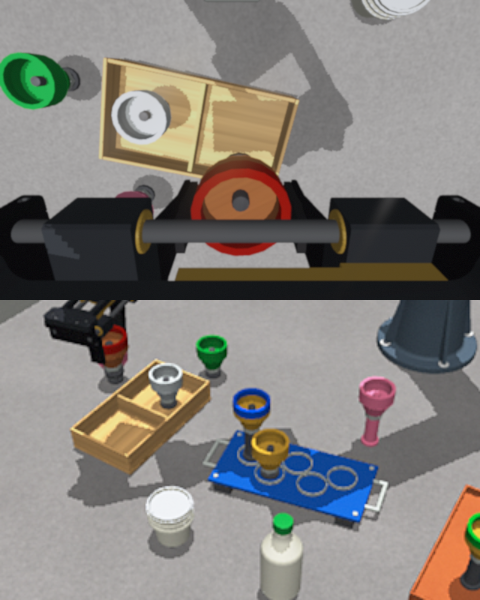

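The wrist view shows the spare's white rim at (141,116) in the half-scale image and the empty half at about (245,130). I check that against the map before lowering.

```bash
python3 - <<'E'
from h import *
c=shot("wrist")
W=(100,60,420,245);m=mask(c,(15,60,60),(35,200,255),W)
cv2.imwrite("pics/m.png",m);print(rect(c,m,.045))
for n,p in dict(fl_left_top=(107,60),rt=(298,98),div=(208,86)).items(): print(n,ray(c,np.array(p)*4/3,.045))
print("comp floor centre",ray(c,np.array((245,135))*4/3,.02),"spare",ray(c,np.array((141,116))*4/3,.080))
s=shot("scene");print(proj(s,(.5855,-.322,.005)),proj(s,(.4647,-.3255,.005)),proj(s,(.4647,-.3155,.08)))
E
```

```text
((529.2423095703125, -324.3673400878906), (238.47462463378906, 131.34078979492188), 1.8197184801101685)
fl_left_top [[ 0.4131 -0.2672]]
rt [[ 0.6448 -0.2554]]
div [[ 0.5345 -0.2678]]
comp floor centre [[ 0.5951 -0.3226]] spare [[ 0.4721 -0.3145]]
[232.44   192.1833] [260.1371 167.8282] [260.5305 148.1163]
```

>>> {"fn": "move_arm", "kwargs": {
  "commands": [
    {"hand": 5.5, "travel": [0, 0.2, 3], "twist": [0, 0, 0]},
    {"hand": 5.5, "travel": [0, 0, 4], "twist": [0, 0, 0]},
    {"hand": 5.5, "travel": [0, 0, 4], "twist": [0, 0, 0]},
    {"hand": 5.5, "travel": [0, 0, 2], "twist": [0, 0, 0]},
    {"hand": 5.5, "travel": [0, 0, 0.8], "twist": [0, 0, 0]}
  ]
}}

```text
time: 18.27
position: [0.5858, -0.3181, 0.0738]
tool_rot: [0.617, 0.787, -0.0, -0.004]
ft_force: [-0.2, 0.9, -2.1]
grip_width: 0.0597
grip_force: 25.0
```

>>> {"fn": "move_arm", "kwargs": {
  "commands": [
    {"hand": 5.5, "travel": [0, 0, 0.4], "twist": [0, 0, 0]},
    {"hand": 5.5, "travel": [0, 0, 0.3], "twist": [0, 0, 0]},
    {"hand": 5.5, "travel": [0, 0, 0.2], "twist": [0, 0, 0]},
    {"hand": 5.5, "travel": [0, 0, 0], "twist": [0, 0, 0]},
    {"hand": 5.5, "travel": [0, 0, 0], "twist": [0, 0, 0]}
  ]
}}

```text
time: 18.68
position: [0.5891, -0.3215, 0.0708]
tool_rot: [0.617, 0.787, 0.0, 0.002]
ft_force: [-1.1, 0.4, -1.8]
grip_width: 0.0596
grip_force: 25.0
```

>>> {"fn": "move_arm", "kwargs": {
  "commands": [
    {"hand": 5.5, "travel": [0, 0, 0], "twist": [0, 0, 0]},
    {"hand": 5.5, "travel": [0, 0, 0], "twist": [0, 0, 0]}
  ]
}}

```text
time: 18.85
position: [0.5886, -0.3212, 0.0701]
tool_rot: [0.617, 0.787, -0.0, 0.001]
ft_force: [0.3, -0.7, -2.6]
grip_width: 0.0597
grip_force: 25.0
```

>>> {"fn": "move_arm", "kwargs": {
  "commands": [
    {"hand": 5.5, "travel": [0, 0, 0.15], "twist": [0, 0, 0]},
    {"hand": 5.5, "travel": [0, 0, 0.1], "twist": [0, 0, 0]},
    {"hand": 5.5, "travel": [0, 0, 0], "twist": [0, 0, 0]},
    {"hand": 5.5, "travel": [0, 0, 0], "twist": [0, 0, 0]}
  ]
}}

```text
time: 19.18
position: [0.5885, -0.3212, 0.0673]
tool_rot: [0.617, 0.787, -0.0, 0.001]
ft_force: [-0.3, -0.2, 4.1]
grip_width: 0.0598
grip_force: 25.0
```

>>> {"fn": "move_arm", "kwargs": {
  "commands": [
    {"hand": 5.9, "travel": [0, 0, 0], "twist": [0, 0, 0]},
    {"hand": 6.2, "travel": [0, 0, 0], "twist": [0, 0, 0]},
    {"hand": 6.8, "travel": [0, 0, 0], "twist": [0, 0, 0]},
    {"hand": 8, "travel": [0, 0, 0], "twist": [0, 0, 0]},
    {"hand": 8.2, "travel": [0, 0, 0], "twist": [0, 0, 0]}
  ]
}}

```text
time: 19.6
position: [0.5881, -0.3206, 0.0661]
tool_rot: [0.617, 0.787, 0.0, -0.0]
ft_force: [-0.9, -0.0, -0.1]
grip_width: 0.0739
grip_force: 0.0
```

>>> {"fn": "move_arm", "kwargs": {
  "commands": [
    {"hand": 8.4, "travel": [0, 0, -2], "twist": [0, 0, 0]},
    {"hand": 8.7, "travel": [0, 0, -3.5], "twist": [0, 0, 0]},
    {"hand": 8.7, "travel": [0, 0, -4], "twist": [0, 0, 0]},
    {"hand": 8.7, "travel": [0, 0, -2.5], "twist": [0, 0, 0]},
    {"hand": 8.7, "travel": [0, 0, 0], "twist": [0, 0, 0]}
  ]
}}

```text
time: 20.02
position: [0.5917, -0.3232, 0.1934]
tool_rot: [0.617, 0.787, 0.0, 0.007]
ft_force: [1.1, -0.2, 0.6]
grip_width: 0.0867
grip_force: 0.0
```

>>> {"fn": "move_arm", "kwargs": {
  "commands": [
    {"hand": 8.7, "travel": [0.6, -2, 0], "twist": [0, 0, 0]},
    {"hand": 8.7, "travel": [1.1, -3.6, 0], "twist": [0, 0, 0]},
    {"hand": 8.7, "travel": [1.1, -3.6, 0], "twist": [0, 0, 0]},
    {"hand": 8.7, "travel": [0.6, -1.9, 0], "twist": [0, 0, 0]},
    {"hand": 8.7, "travel": [0, 0, 0], "twist": [0, 0, 0]}
  ]
}}

```text
time: 20.43
position: [0.4674, -0.3122, 0.1853]
tool_rot: [0.618, 0.786, 0.0, -0.004]
ft_force: [0.3, -0.3, -0.1]
grip_width: 0.0873
grip_force: 0.0
```

>>> {"fn": "move_arm", "kwargs": {
  "commands": [
    {"hand": 8.7, "travel": [0, 0, 0], "twist": [0, 0, 0]},
    {"hand": 8.7, "travel": [0, 0, 0], "twist": [0, 0, 0]},
    {"hand": 8.7, "travel": [0, 0, 0], "twist": [0, 0, 0]}
  ]
}}

```text
time: 20.68
position: [0.4736, -0.3147, 0.1864]
tool_rot: [0.617, 0.787, 0.0, 0.001]
ft_force: [-0.5, -0.5, 0.0]
grip_width: 0.0873
grip_force: 0.0
```

```bash
python3 - <<'E'
from h import *
o=robot.get_obs();print(o["position"],o["tool_rot"],o["time"])
c=shot("wrist");cv2.imwrite("pics/w8.png",c["frame"][:,:,::-1])
m=mask(c,(0,0,120),(180,45,255),(260,110,380,290))
m=cv2.morphologyEx(m,cv2.MORPH_OPEN,np.ones((3,3)))
for k in cv2.findContours(m,cv2.RETR_EXTERNAL,cv2.CHAIN_APPROX_NONE)[0]:
    if cv2.contourArea(k)>200: print(cv2.boundingRect(k),cv2.minEnclosingCircle((ray(c,k[:,0],.08)*1000).astype(np.float32)))
E
```

```text
[ 0.4736 -0.3147  0.1864] [0.6171 0.7869 0.0001 0.0007] 20.6833
(260, 259, 120, 31) ((490.6084289550781, -379.3864440917969), 52.164146423339844)
(274, 167, 76, 73) ((469.2723388671875, -317.579345703125), 30.45100975036621)
(342, 110, 38, 26) ((490.703857421875, -248.511474609375), 15.096348762512207)
(273, 110, 41, 10) ((440.2503662109375, -254.33396911621094), 14.745944023132324)
```

View pics/w8.png

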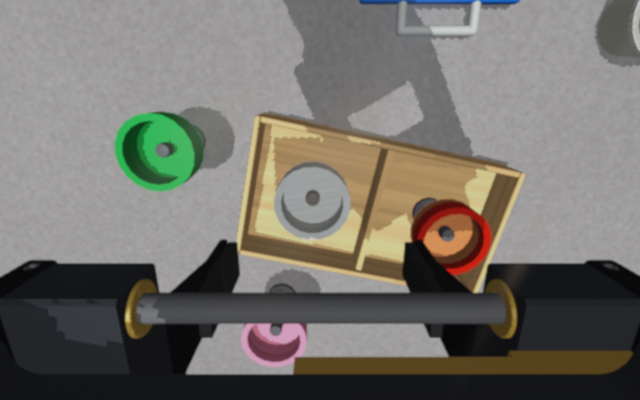

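Worn stands upright in the +x half, at (452,238). The spare's rim is at (312,202), so I shift -4 mm in tool y and descend.

>>> {"fn": "move_arm", "kwargs": {
  "commands": [
    {"hand": 8.7, "travel": [-0.1, -0.4, 2], "twist": [0, 0, 0]},
    {"hand": 8.7, "travel": [0, 0, 3.5], "twist": [0, 0, 0]},
    {"hand": 8.7, "travel": [0, 0, 3.5], "twist": [0, 0, 0]},
    {"hand": 8.7, "travel": [0, 0, 1.8], "twist": [0, 0, 0]},
    {"hand": 8.7, "travel": [0, 0, 0.5], "twist": [0, 0, 0]}
  ]
}}

```text
time: 21.15
position: [0.4678, -0.3145, 0.0698]
tool_rot: [0.617, 0.787, 0.0, -0.003]
ft_force: [-0.4, -0.7, -0.2]
grip_width: 0.0872
grip_force: 0.0
```

>>> {"fn": "move_arm", "kwargs": {
  "commands": [
    {"hand": 8.7, "travel": [0, 0, 0.4], "twist": [0, 0, 0]},
    {"hand": 8.7, "travel": [0, 0, 0], "twist": [0, 0, 0]},
    {"hand": 8.7, "travel": [0, 0, 0], "twist": [0, 0, 0]},
    {"hand": 8.7, "travel": [0, 0, 0], "twist": [0, 0, 0]}
  ]
}}

```text
time: 21.48
position: [0.4697, -0.3169, 0.071]
tool_rot: [0.617, 0.787, -0.0, 0.002]
ft_force: [0.0, 0.2, 0.3]
grip_width: 0.0873
grip_force: 0.0
```

>>> {"fn": "move_arm", "kwargs": {
  "commands": [
    {"hand": 6.6, "travel": [0, 0, 0], "twist": [0, 0, 0]},
    {"hand": 6.2, "travel": [0, 0, 0], "twist": [0, 0, 0]},
    {"hand": 5.5, "travel": [0, 0, 0], "twist": [0, 0, 0]},
    {"hand": 5.5, "travel": [0, 0, 0], "twist": [0, 0, 0]},
    {"hand": 5.5, "travel": [0, 0, 0], "twist": [0, 0, 0]}
  ]
}}

```text
time: 21.9
position: [0.4686, -0.3162, 0.0698]
tool_rot: [0.617, 0.787, -0.0, 0.0]
ft_force: [-1.1, 0.1, 0.6]
grip_width: 0.0618
grip_force: 0.6
```

>>> {"fn": "move_arm", "kwargs": {
  "commands": [
    {"hand": 5.5, "travel": [0, 0, 0], "twist": [0, 0, 0]},
    {"hand": 5.5, "travel": [0, 0, 0], "twist": [0, 0, 0]},
    {"hand": 5.5, "travel": [0, 0, 0], "twist": [0, 0, 0]}
  ]
}}

```text
time: 22.15
position: [0.4684, -0.3163, 0.0697]
tool_rot: [0.617, 0.787, -0.0, -0.0]
ft_force: [-2.0, 0.2, 3.4]
grip_width: 0.0592
grip_force: 25.0
```

>>> {"fn": "move_arm", "kwargs": {
  "commands": [
    {"hand": 5.5, "travel": [0, 0, -2], "twist": [0, 0, 0]},
    {"hand": 5.5, "travel": [0, 0, -4], "twist": [0, 0, 0]},
    {"hand": 5.5, "travel": [0, 0, -4], "twist": [0, 0, 0]},
    {"hand": 5.5, "travel": [0, 0, -4], "twist": [0, 0, 0]},
    {"hand": 5.5, "travel": [0, 0, -3.5], "twist": [0, 0, 0]}
  ]
}}

```text
time: 22.57
position: [0.4686, -0.3157, 0.2461]
tool_rot: [0.617, 0.787, 0.0, -0.0]
ft_force: [0.8, -0.6, -3.6]
grip_width: 0.0594
grip_force: 25.0
```

>>> {"fn": "move_arm", "kwargs": {
  "commands": [
    {"hand": 5.5, "travel": [1.9, 0.73, 0], "twist": [0, 0, 0]},
    {"hand": 5.5, "travel": [3.7, 1.42, 0], "twist": [0, 0, 0]},
    {"hand": 5.5, "travel": [3.7, 1.42, 0], "twist": [0, 0, 0]},
    {"hand": 5.5, "travel": [3.7, 1.42, 0], "twist": [0, 0, 0]},
    {"hand": 5.5, "travel": [3.7, 1.42, 0], "twist": [0, 0, 0]}
  ]
}}

```text
time: 22.98
position: [0.4905, -0.1366, 0.2438]
tool_rot: [0.618, 0.786, 0.0, -0.001]
ft_force: [1.0, -0.0, -3.5]
grip_width: 0.059
grip_force: 25.0
```

>>> {"fn": "move_arm", "kwargs": {
  "commands": [
    {"hand": 5.5, "travel": [3.7, 1.42, 0], "twist": [0, 0, 0]},
    {"hand": 5.5, "travel": [3.7, 1.42, 0], "twist": [0, 0, 0]},
    {"hand": 5.5, "travel": [3.7, 1.42, 0], "twist": [0, 0, 0]},
    {"hand": 5.5, "travel": [3.0, 1.1, 0], "twist": [0, 0, 0]},
    {"hand": 5.5, "travel": [1.06, 0.44, 0], "twist": [0, 0, 0]}
  ]
}}

```text
time: 23.4
position: [0.5103, 0.0271, 0.2437]
tool_rot: [0.616, 0.788, 0.001, -0.002]
ft_force: [-0.1, 0.6, -3.0]
grip_width: 0.059
grip_force: 25.0
```

>>> {"fn": "move_arm", "kwargs": {
  "commands": [
    {"hand": 5.5, "travel": [0, 0, 0], "twist": [0, 0, 0]},
    {"hand": 5.5, "travel": [0, 0, 0], "twist": [0, 0, 0]},
    {"hand": 5.5, "travel": [0, 0, 0], "twist": [0, 0, 0]},
    {"hand": 5.5, "travel": [0, 0, 0], "twist": [0, 0, 0]}
  ]
}}

```text
time: 23.73
position: [0.5114, 0.021, 0.2443]
tool_rot: [0.618, 0.786, -0.0, -0.0]
ft_force: [-0.4, 0.4, -2.8]
grip_width: 0.059
grip_force: 25.0
```

```bash
python3 - <<'E'
from h import *
o=robot.get_obs();print(o["position"],o["tool_rot"],o["ft_force"])
c=shot("wrist");s=shot("scene")
cv2.imwrite("pics/p9.png",np.vstack([cv2.resize(c["frame"],(480,300)),cv2.resize(s["frame"][100:300,240:560],(480,300))])[:,:,::-1])
E
```

```text
[0.5114 0.021  0.2443] [ 0.618   0.7862 -0.0003 -0.0001] [-0.3634  0.3534 -2.7609]
```

View pics/p9.png

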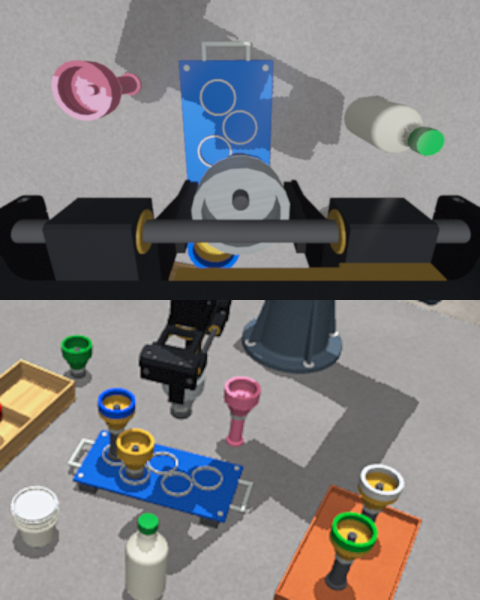

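The spare hangs upright over the free ring, both at column 240. Lowering it.

>>> {"fn": "move_arm", "kwargs": {
  "commands": [
    {"hand": 5.5, "travel": [0.1, -0.05, 3], "twist": [0, 0, 0]},
    {"hand": 5.5, "travel": [0, 0, 4], "twist": [0, 0, 0]},
    {"hand": 5.5, "travel": [0, 0, 4], "twist": [0, 0, 0]},
    {"hand": 5.5, "travel": [0, 0, 2], "twist": [0, 0, 0]},
    {"hand": 5.5, "travel": [0, 0, 0.6], "twist": [0, 0, 0]}
  ]
}}

```text
time: 24.25
position: [0.5082, 0.0226, 0.1051]
tool_rot: [0.618, 0.786, -0.002, -0.003]
ft_force: [-0.2, 0.1, -2.8]
grip_width: 0.0596
grip_force: 25.0
```

>>> {"fn": "move_arm", "kwargs": {
  "commands": [
    {"hand": 5.5, "travel": [0, 0, 0], "twist": [0, 0, 0]},
    {"hand": 5.5, "travel": [0, 0, 0], "twist": [0, 0, 0]},
    {"hand": 5.5, "travel": [0, 0, 0], "twist": [0, 0, 0]},
    {"hand": 5.5, "travel": [0, 0, 0], "twist": [0, 0, 0]}
  ]
}}

```text
time: 24.58
position: [0.5122, 0.0228, 0.1103]
tool_rot: [0.617, 0.787, 0.001, 0.002]
ft_force: [0.3, -0.2, -2.6]
grip_width: 0.0594
grip_force: 25.0
```

>>> {"fn": "move_arm", "kwargs": {
  "commands": [
    {"hand": 5.5, "travel": [0, 0, 0.5], "twist": [0, 0, 0]},
    {"hand": 5.5, "travel": [0, 0, 0.5], "twist": [0, 0, 0]},
    {"hand": 5.5, "travel": [0, 0, 0.4], "twist": [0, 0, 0]},
    {"hand": 5.5, "travel": [0, 0, 0.3], "twist": [0, 0, 0]},
    {"hand": 5.5, "travel": [0, 0, 0.1], "twist": [0, 0, 0]}
  ]
}}

```text
time: 25.0
position: [0.5103, 0.0233, 0.0899]
tool_rot: [0.617, 0.787, -0.0, -0.001]
ft_force: [-0.9, 0.6, -2.5]
grip_width: 0.0594
grip_force: 25.0
```

>>> {"fn": "move_arm", "kwargs": {
  "commands": [
    {"hand": 5.5, "travel": [0, 0, 0], "twist": [0, 0, 0]},
    {"hand": 5.5, "travel": [0, 0, 0], "twist": [0, 0, 0]},
    {"hand": 5.5, "travel": [0, 0, 0], "twist": [0, 0, 0]}
  ]
}}

```text
time: 25.25
position: [0.5108, 0.0232, 0.0906]
tool_rot: [0.617, 0.787, 0.0, 0.0]
ft_force: [-0.3, 0.3, -2.1]
grip_width: 0.0593
grip_force: 25.0
```

>>> {"fn": "move_arm", "kwargs": {
  "commands": [
    {"hand": 5.5, "travel": [0, 0, 0.15], "twist": [0, 0, 0]},
    {"hand": 5.5, "travel": [0, 0, 0.1], "twist": [0, 0, 0]},
    {"hand": 5.5, "travel": [0, 0, 0], "twist": [0, 0, 0]},
    {"hand": 5.5, "travel": [0, 0, 0], "twist": [0, 0, 0]}
  ]
}}

```text
time: 25.58
position: [0.511, 0.0231, 0.0887]
tool_rot: [0.617, 0.787, 0.0, 0.0]
ft_force: [-0.9, -0.8, 5.0]
grip_width: 0.0591
grip_force: 24.9
```

>>> {"fn": "move_arm", "kwargs": {
  "commands": [
    {"hand": 5.9, "travel": [0, 0, 0], "twist": [0, 0, 0]},
    {"hand": 6.2, "travel": [0, 0, 0], "twist": [0, 0, 0]},
    {"hand": 6.8, "travel": [0, 0, 0], "twist": [0, 0, 0]},
    {"hand": 8, "travel": [0, 0, 0], "twist": [0, 0, 0]},
    {"hand": 8.4, "travel": [0, 0, 0], "twist": [0, 0, 0]}
  ]
}}

```text
time: 26.0
position: [0.5108, 0.0232, 0.0879]
tool_rot: [0.617, 0.787, 0.0, 0.0]
ft_force: [0.0, 0.2, -0.4]
grip_width: 0.0743
grip_force: 0.0
```

>>> {"fn": "move_arm", "kwargs": {
  "commands": [
    {"hand": 8.7, "travel": [0, 0, -2], "twist": [0, 0, 0]},
    {"hand": 8.7, "travel": [0, 0, -4], "twist": [0, 0, 0]},
    {"hand": 8.7, "travel": [0, 0, -4], "twist": [0, 0, 0]},
    {"hand": 8.7, "travel": [0, 0, -2], "twist": [0, 0, 0]},
    {"hand": 8.7, "travel": [0, 0, 0], "twist": [0, 0, 0]}
  ]
}}

```text
time: 26.42
position: [0.5141, 0.0228, 0.2127]
tool_rot: [0.617, 0.787, 0.003, 0.005]
ft_force: [-0.2, -0.1, 0.0]
grip_width: 0.0865
grip_force: 0.0
```

>>> {"fn": "move_arm", "kwargs": {
  "commands": [
    {"hand": 8.7, "travel": [0, 0, 0], "twist": [0, 0, 0]},
    {"hand": 8.7, "travel": [0, 0, 0], "twist": [0, 0, 0]},
    {"hand": 8.7, "travel": [0, 0, 0], "twist": [0, 0, 0]}
  ]
}}

```text
time: 26.67
position: [0.5095, 0.0234, 0.2065]
tool_rot: [0.617, 0.787, -0.001, -0.002]
ft_force: [-0.1, -0.9, -0.4]
grip_width: 0.0869
grip_force: 0.0
```

```bash
python3 - <<'E'
from h import *
o=robot.get_obs();print(o["position"],o["tool_rot"])
c=shot("wrist");cv2.imwrite("pics/w10.png",c["frame"][:,:,::-1])
m=cv2.morphologyEx(mask(c,(0,0,100),(180,50,255),(270,140,400,262)),cv2.MORPH_OPEN,np.ones((3,3)))
for k in cv2.findContours(m,cv2.RETR_EXTERNAL,cv2.CHAIN_APPROX_NONE)[0]:
    if cv2.contourArea(k)>200: print(cv2.boundingRect(k),cv2.minEnclosingCircle((ray(c,k[:,0],.099)*1000).astype(np.float32)))
E
```

```text
[0.5095 0.0234 0.2065] [ 0.6173  0.7867 -0.0008 -0.0016]
(283, 163, 77, 79) ((508.43438720703125, 23.27861976623535), 34.66169738769531)
(365, 140, 35, 122) ((560.9320678710938, 34.2371711730957), 52.11283493041992)
```

View pics/w10.png

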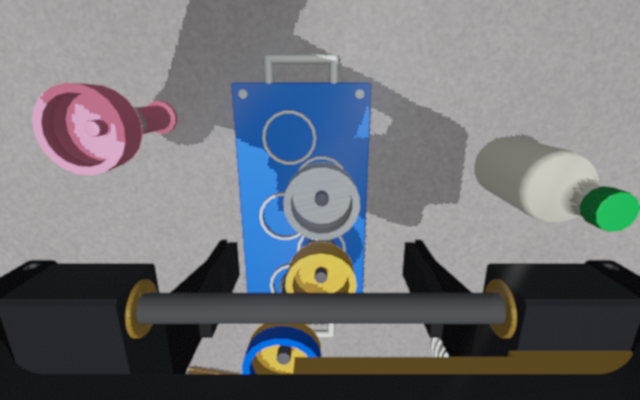

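The spare is seated in the ring, with its rim at (321,202). Now to the white tall on the tray.

>>> {"fn": "move_arm", "kwargs": {
  "commands": [
    {"hand": 8.7, "travel": [2, -0.1, 0], "twist": [0, 0, 0]},
    {"hand": 8.7, "travel": [4, -0.25, 0], "twist": [0, 0, 0]},
    {"hand": 8.7, "travel": [4, -0.25, 0], "twist": [0, 0, 0]},
    {"hand": 8.7, "travel": [4, -0.25, 0], "twist": [0, 0, 0]},
    {"hand": 8.7, "travel": [4, -0.25, 0], "twist": [0, 0, 0]}
  ]
}}

```text
time: 27.13
position: [0.4558, 0.1966, 0.2066]
tool_rot: [0.618, 0.786, -0.001, -0.001]
ft_force: [0.5, 0.6, -0.6]
grip_width: 0.0867
grip_force: 0.0
```

>>> {"fn": "move_arm", "kwargs": {
  "commands": [
    {"hand": 8.7, "travel": [4, -0.25, 0], "twist": [0, 0, 0]},
    {"hand": 8.7, "travel": [4, -0.25, 0], "twist": [0, 0, 0]},
    {"hand": 8.7, "travel": [3, -0.2, 0], "twist": [0, 0, 0]},
    {"hand": 8.7, "travel": [1.05, -0.1, 0], "twist": [0, 0, 0]},
    {"hand": 8.7, "travel": [0, 0, 0], "twist": [0, 0, 0]}
  ]
}}

```text
time: 27.55
position: [0.4192, 0.3123, 0.2068]
tool_rot: [0.616, 0.788, -0.001, -0.001]
ft_force: [0.2, -0.3, 0.2]
grip_width: 0.087
grip_force: 0.0
```

>>> {"fn": "move_arm", "kwargs": {
  "commands": [
    {"hand": 8.7, "travel": [0, 0, 0], "twist": [0, 0, 0]},
    {"hand": 8.7, "travel": [0, 0, 0], "twist": [0, 0, 0]},
    {"hand": 8.7, "travel": [0, 0, 0], "twist": [0, 0, 0]}
  ]
}}

```text
time: 27.8
position: [0.4213, 0.309, 0.2077]
tool_rot: [0.618, 0.786, -0.0, -0.0]
ft_force: [-0.1, -0.9, 0.1]
grip_width: 0.087
grip_force: 0.0
```

```bash
python3 - <<'E'
from h import *
o=robot.get_obs();print(o["position"],o["tool_rot"])
c=shot("wrist")
m=cv2.morphologyEx(mask(c,(0,0,110),(180,80,255),(255,140,390,290)),cv2.MORPH_OPEN,np.ones((3,3)))
for k in cv2.findContours(m,cv2.RETR_EXTERNAL,cv2.CHAIN_APPROX_NONE)[0]:
    if cv2.contourArea(k)>200: print(cv2.boundingRect(k),cv2.minEnclosingCircle((ray(c,k[:,0],.129)*1000).astype(np.float32)))
m=mask(c,(45,120,50),(75,255,255),(380,100,600,300));print("green",circ(c,m,.129))
E
```

```text
[0.4213 0.309  0.2077] [ 0.6181  0.7861 -0.0005 -0.    ]
(255, 168, 135, 122) ((430.5267333984375, 283.16973876953125), 60.98706817626953)
green ((528.6869506835938, 311.00238037109375), 33.5898323059082)
```

>>> {"fn": "move_arm", "kwargs": {
  "commands": [
    {"hand": 8.7, "travel": [0.05, 0, 2.5], "twist": [0, 0, 0]},
    {"hand": 8.7, "travel": [0, 0, 3], "twist": [0, 0, 0]},
    {"hand": 8.7, "travel": [0, 0, 2.5], "twist": [0, 0, 0]},
    {"hand": 8.7, "travel": [0, 0, 1.2], "twist": [0, 0, 0]},
    {"hand": 8.7, "travel": [0, 0, 0], "twist": [0, 0, 0]}
  ]
}}

```text
time: 28.27
position: [0.4193, 0.309, 0.1134]
tool_rot: [0.618, 0.786, -0.003, -0.001]
ft_force: [0.6, -0.0, -0.5]
grip_width: 0.087
grip_force: 0.0
```

>>> {"fn": "move_arm", "kwargs": {
  "commands": [
    {"hand": 8.7, "travel": [0, 0, 0], "twist": [0, 0, 0]},
    {"hand": 8.7, "travel": [0, 0, 0], "twist": [0, 0, 0]},
    {"hand": 8.7, "travel": [0, 0, 0], "twist": [0, 0, 0]},
    {"hand": 8.7, "travel": [0, 0, 0], "twist": [0, 0, 0]}
  ]
}}

```text
time: 28.6
position: [0.4215, 0.3112, 0.1173]
tool_rot: [0.617, 0.787, 0.001, 0.001]
ft_force: [0.1, 0.6, -0.2]
grip_width: 0.087
grip_force: 0.0
```

>>> {"fn": "move_arm", "kwargs": {
  "commands": [
    {"hand": 6.6, "travel": [0, 0, 0], "twist": [0, 0, 0]},
    {"hand": 6.2, "travel": [0, 0, 0], "twist": [0, 0, 0]},
    {"hand": 5.5, "travel": [0, 0, 0], "twist": [0, 0, 0]},
    {"hand": 5.5, "travel": [0, 0, 0], "twist": [0, 0, 0]},
    {"hand": 5.5, "travel": [0, 0, 0], "twist": [0, 0, 0]}
  ]
}}

```text
time: 29.02
position: [0.4204, 0.311, 0.1161]
tool_rot: [0.617, 0.787, -0.0, -0.0]
ft_force: [-0.6, -0.7, 0.5]
grip_width: 0.0618
grip_force: 0.2
```

>>> {"fn": "move_arm", "kwargs": {
  "commands": [
    {"hand": 5.5, "travel": [0, 0, 0], "twist": [0, 0, 0]},
    {"hand": 5.5, "travel": [0, 0, 0], "twist": [0, 0, 0]},
    {"hand": 5.5, "travel": [0, 0, 0], "twist": [0, 0, 0]}
  ]
}}

```text
time: 29.27
position: [0.4203, 0.311, 0.1161]
tool_rot: [0.617, 0.787, -0.0, -0.0]
ft_force: [-1.0, -0.0, 1.7]
grip_width: 0.0591
grip_force: 25.0
```

>>> {"fn": "move_arm", "kwargs": {
  "commands": [
    {"hand": 5.5, "travel": [0, 0, -1.5], "twist": [0, 0, 0]},
    {"hand": 5.5, "travel": [0, 0, -3], "twist": [0, 0, 0]},
    {"hand": 5.5, "travel": [0, 0, -4], "twist": [0, 0, 0]},
    {"hand": 5.5, "travel": [0, 0, -3], "twist": [0, 0, 0]},
    {"hand": 5.5, "travel": [0, 0, -2], "twist": [0, 0, 0]}
  ]
}}

```text
time: 29.68
position: [0.4215, 0.3115, 0.2537]
tool_rot: [0.617, 0.787, 0.002, 0.001]
ft_force: [0.6, 1.1, -2.9]
grip_width: 0.059
grip_force: 25.0
```

>>> {"fn": "move_arm", "kwargs": {
  "commands": [
    {"hand": 5.5, "travel": [-1.8, -0.1, 0], "twist": [0, 0, 0]},
    {"hand": 5.5, "travel": [-3.9, -0.19, 0], "twist": [0, 0, 0]},
    {"hand": 5.5, "travel": [-3.9, -0.19, 0], "twist": [0, 0, 0]},
    {"hand": 5.5, "travel": [-3.9, -0.19, 0], "twist": [0, 0, 0]},
    {"hand": 5.5, "travel": [-3.9, -0.19, 0], "twist": [0, 0, 0]}
  ]
}}

```text
time: 30.1
position: [0.4531, 0.1385, 0.2505]
tool_rot: [0.617, 0.787, -0.0, -0.0]
ft_force: [0.1, -0.1, -3.2]
grip_width: 0.0592
grip_force: 25.0
```

>>> {"fn": "move_arm", "kwargs": {
  "commands": [
    {"hand": 5.5, "travel": [-3.9, -0.19, 0], "twist": [0, 0, 0]},
    {"hand": 5.5, "travel": [-3.9, -0.19, 0], "twist": [0, 0, 0]},
    {"hand": 5.5, "travel": [-3.9, -0.19, 0], "twist": [0, 0, 0]},
    {"hand": 5.5, "travel": [-3, -0.13, 0], "twist": [0, 0, 0]},
    {"hand": 5.5, "travel": [-1.68, -0.1, 0], "twist": [0, 0, 0]}
  ]
}}

```text
time: 30.52
position: [0.4856, -0.0247, 0.2506]
tool_rot: [0.618, 0.786, -0.001, 0.001]
ft_force: [0.1, 0.9, -3.2]
grip_width: 0.0591
grip_force: 25.0
```

>>> {"fn": "move_arm", "kwargs": {
  "commands": [
    {"hand": 5.5, "travel": [0, 0, 0], "twist": [0, 0, 0]},
    {"hand": 5.5, "travel": [0, 0, 0], "twist": [0, 0, 0]},
    {"hand": 5.5, "travel": [0, 0, 0], "twist": [0, 0, 0]},
    {"hand": 5.5, "travel": [0, 0, 0], "twist": [0, 0, 0]},
    {"hand": 5.5, "travel": [0, 0, 0], "twist": [0, 0, 0]}
  ]
}}

```text
time: 30.93
position: [0.4844, -0.0198, 0.2509]
tool_rot: [0.617, 0.787, -0.0, -0.0]
ft_force: [-0.6, -0.0, -3.5]
grip_width: 0.0591
grip_force: 25.0
```

>>> {"fn": "move_arm", "kwargs": {
  "commands": [
    {"hand": 5.5, "travel": [0, 0, 0], "twist": [0, 0, 0]},
    {"hand": 5.5, "travel": [0, 0, 0], "twist": [0, 0, 0]},
    {"hand": 5.5, "travel": [0, 0, 0], "twist": [0, 0, 0]},
    {"hand": 5.5, "travel": [0, 0, 0], "twist": [0, 0, 0]},
    {"hand": 5.5, "travel": [0, 0, 0], "twist": [0, 0, 0]}
  ]
}}

```text
time: 31.35
position: [0.4849, -0.0209, 0.2511]
tool_rot: [0.617, 0.787, 0.0, 0.0]
ft_force: [-0.8, -1.3, -2.6]
grip_width: 0.0591
grip_force: 25.0
```

>>> {"fn": "move_arm", "kwargs": {
  "commands": [
    {"hand": 5.5, "travel": [0, 0, 1], "twist": [0, 0, 0]},
    {"hand": 5.5, "travel": [0, 0, 1.2], "twist": [0, 0, 0]},
    {"hand": 5.5, "travel": [0, 0, 1.2], "twist": [0, 0, 0]},
    {"hand": 5.5, "travel": [0, 0, 1.2], "twist": [0, 0, 0]},
    {"hand": 5.5, "travel": [0, 0, 1.2], "twist": [0, 0, 0]}
  ]
}}

```text
time: 31.77
position: [0.4851, -0.0211, 0.1927]
tool_rot: [0.617, 0.787, 0.0, 0.0]
ft_force: [0.6, -1.0, -2.1]
grip_width: 0.0592
grip_force: 25.0
```

>>> {"fn": "move_arm", "kwargs": {
  "commands": [
    {"hand": 5.5, "travel": [0, 0, 1.2], "twist": [0, 0, 0]},
    {"hand": 5.5, "travel": [0, 0, 1.2], "twist": [0, 0, 0]},
    {"hand": 5.5, "travel": [0, 0, 1.2], "twist": [0, 0, 0]},
    {"hand": 5.5, "travel": [0, 0, 0.5], "twist": [0, 0, 0]},
    {"hand": 5.5, "travel": [0, 0, 0.2], "twist": [0, 0, 0]}
  ]
}}

```text
time: 32.18
position: [0.4845, -0.021, 0.1493]
tool_rot: [0.617, 0.787, -0.0, -0.001]
ft_force: [-0.2, -0.2, -2.2]
grip_width: 0.0593
grip_force: 25.0
```

>>> {"fn": "move_arm", "kwargs": {
  "commands": [
    {"hand": 5.5, "travel": [0, 0, 0], "twist": [0, 0, 0]},
    {"hand": 5.5, "travel": [0, 0, 0], "twist": [0, 0, 0]},
    {"hand": 5.5, "travel": [0, 0, 0], "twist": [0, 0, 0]},
    {"hand": 5.5, "travel": [0, 0, 0], "twist": [0, 0, 0]}
  ]
}}

```text
time: 32.52
position: [0.4854, -0.0211, 0.1507]
tool_rot: [0.617, 0.787, 0.0, 0.001]
ft_force: [-0.2, 0.2, -2.6]
grip_width: 0.0595
grip_force: 25.0
```

Another 1.45 cm to contact.

>>> {"fn": "move_arm", "kwargs": {
  "commands": [
    {"hand": 5.5, "travel": [0, 0, 0.5], "twist": [0, 0, 0]},
    {"hand": 5.5, "travel": [0, 0, 0.4], "twist": [0, 0, 0]},
    {"hand": 5.5, "travel": [0, 0, 0.3], "twist": [0, 0, 0]},
    {"hand": 5.5, "travel": [0, 0, 0.2], "twist": [0, 0, 0]},
    {"hand": 5.5, "travel": [0, 0, 0.1], "twist": [0, 0, 0]}
  ]
}}

```text
time: 32.93
position: [0.4848, -0.0212, 0.1359]
tool_rot: [0.617, 0.787, -0.0, -0.0]
ft_force: [-3.8, 0.2, 17.0]
grip_width: 0.0591
grip_force: 24.9
```

>>> {"fn": "move_arm", "kwargs": {
  "commands": [
    {"hand": 5.5, "travel": [0, 0, 0], "twist": [0, 0, 0]},
    {"hand": 5.5, "travel": [0, 0, 0], "twist": [0, 0, 0]},
    {"hand": 5.5, "travel": [0, 0, 0], "twist": [0, 0, 0]}
  ]
}}

```text
time: 33.18
position: [0.4847, -0.0211, 0.136]
tool_rot: [0.617, 0.787, -0.0, -0.0]
ft_force: [-2.6, 0.3, 7.0]
grip_width: 0.0591
grip_force: 25.0
```

>>> {"fn": "move_arm", "kwargs": {
  "commands": [
    {"hand": 5.9, "travel": [0, 0, 0], "twist": [0, 0, 0]},
    {"hand": 6.2, "travel": [0, 0, 0], "twist": [0, 0, 0]},
    {"hand": 6.8, "travel": [0, 0, 0], "twist": [0, 0, 0]},
    {"hand": 8, "travel": [0, 0, 0], "twist": [0, 0, 0]},
    {"hand": 8.4, "travel": [0, 0, 0], "twist": [0, 0, 0]}
  ]
}}

```text
time: 33.6
position: [0.4852, -0.0211, 0.135]
tool_rot: [0.617, 0.787, 0.0, 0.0]
ft_force: [0.8, 0.2, -0.7]
grip_width: 0.074
grip_force: 0.0
```

>>> {"fn": "move_arm", "kwargs": {
  "commands": [
    {"hand": 8.7, "travel": [0, 0, -1.5], "twist": [0, 0, 0]},
    {"hand": 8.7, "travel": [0, 0, -3], "twist": [0, 0, 0]},
    {"hand": 8.7, "travel": [0, 0, -3], "twist": [0, 0, 0]},
    {"hand": 8.7, "travel": [0, 0, -1.1], "twist": [0, 0, 0]},
    {"hand": 8.7, "travel": [1.8, 0.7, 0], "twist": [0, 0, 0]}
  ]
}}

```text
time: 34.02
position: [0.4901, -0.0043, 0.2242]
tool_rot: [0.618, 0.786, 0.001, 0.004]
ft_force: [-0.1, 0.1, -0.5]
grip_width: 0.0867
grip_force: 0.0
```

>>> {"fn": "move_arm", "kwargs": {
  "commands": [
    {"hand": 8.7, "travel": [3.7, 1.48, 0], "twist": [0, 0, 0]},
    {"hand": 8.7, "travel": [3.7, 1.48, 0], "twist": [0, 0, 0]},
    {"hand": 8.7, "travel": [3.7, 1.48, 0], "twist": [0, 0, 0]},
    {"hand": 8.7, "travel": [3.7, 1.48, 0], "twist": [0, 0, 0]},
    {"hand": 8.7, "travel": [3.7, 1.48, 0], "twist": [0, 0, 0]}
  ]
}}

```text
time: 34.43
position: [0.5153, 0.1973, 0.2209]
tool_rot: [0.617, 0.787, 0.0, 0.0]
ft_force: [0.5, -0.4, 1.8]
grip_width: 0.0872
grip_force: 0.0
```

>>> {"fn": "move_arm", "kwargs": {
  "commands": [
    {"hand": 8.7, "travel": [3.7, 1.48, 0], "twist": [0, 0, 0]},
    {"hand": 8.7, "travel": [3.7, 1.48, 0], "twist": [0, 0, 0]},
    {"hand": 8.7, "travel": [2.5, 1, 0], "twist": [0, 0, 0]},
    {"hand": 8.7, "travel": [0.9, 0.37, 0], "twist": [0, 0, 0]},
    {"hand": 8.7, "travel": [0, 0, 0], "twist": [0, 0, 0]}
  ]
}}

```text
time: 34.85
position: [0.5315, 0.313, 0.2205]
tool_rot: [0.616, 0.788, 0.0, 0.0]
ft_force: [-0.3, -0.4, -1.2]
grip_width: 0.0874
grip_force: 0.0
```

>>> {"fn": "move_arm", "kwargs": {
  "commands": [
    {"hand": 8.7, "travel": [0, 0, 0], "twist": [0, 0, 0]},
    {"hand": 8.7, "travel": [0, 0, 0], "twist": [0, 0, 0]},
    {"hand": 8.7, "travel": [0, 0, 0], "twist": [0, 0, 0]},
    {"hand": 8.7, "travel": [0, 0, 0], "twist": [0, 0, 0]},
    {"hand": 8.7, "travel": [0, 0, 0], "twist": [0, 0, 0]}
  ]
}}

```text
time: 35.27
position: [0.5318, 0.3094, 0.2212]
tool_rot: [0.618, 0.786, -0.0, 0.0]
ft_force: [0.8, -0.1, 0.3]
grip_width: 0.0868
grip_force: 0.0
```

```bash
python3 - <<'E'
from h import *
o=robot.get_obs();print(o["position"],o["tool_rot"])
c=shot("wrist");m=mask(c,(45,120,50),(75,255,255),(240,100,410,300));print("green",circ(c,m,.129))
E
```

```text
[0.5318 0.3094 0.2212] [ 0.618   0.7862 -0.0001  0.    ]
green ((531.9877319335938, 310.9749450683594), 30.60715103149414)
```

Descend 10.6 cm and grasp green.

>>> {"fn": "move_arm", "kwargs": {
  "commands": [
    {"hand": 8.7, "travel": [0, 0, 3], "twist": [0, 0, 0]},
    {"hand": 8.7, "travel": [0, 0, 3.5], "twist": [0, 0, 0]},
    {"hand": 8.7, "travel": [0, 0, 2.5], "twist": [0, 0, 0]},
    {"hand": 8.7, "travel": [0, 0, 1.2], "twist": [0, 0, 0]},
    {"hand": 8.7, "travel": [0, 0, 0.4], "twist": [0, 0, 0]}
  ]
}}

```text
time: 35.73
position: [0.5302, 0.3097, 0.1127]
tool_rot: [0.617, 0.787, -0.002, -0.001]
ft_force: [-0.5, -0.2, -0.1]
grip_width: 0.0872
grip_force: 0.0
```

>>> {"fn": "move_arm", "kwargs": {
  "commands": [
    {"hand": 8.7, "travel": [0, 0, 0], "twist": [0, 0, 0]},
    {"hand": 8.7, "travel": [0, 0, 0], "twist": [0, 0, 0]},
    {"hand": 8.7, "travel": [0, 0, 0], "twist": [0, 0, 0]},
    {"hand": 8.7, "travel": [0, 0, 0], "twist": [0, 0, 0]}
  ]
}}

```text
time: 36.07
position: [0.5327, 0.3111, 0.1168]
tool_rot: [0.617, 0.787, 0.001, 0.001]
ft_force: [-0.2, -0.1, 1.1]
grip_width: 0.0865
grip_force: 0.0
```

>>> {"fn": "move_arm", "kwargs": {
  "commands": [
    {"hand": 6.6, "travel": [0, 0, 0], "twist": [0, 0, 0]},
    {"hand": 6.2, "travel": [0, 0, 0], "twist": [0, 0, 0]},
    {"hand": 5.5, "travel": [0, 0, 0], "twist": [0, 0, 0]},
    {"hand": 5.5, "travel": [0, 0, 0], "twist": [0, 0, 0]},
    {"hand": 5.5, "travel": [0, 0, 0], "twist": [0, 0, 0]}
  ]
}}

```text
time: 36.48
position: [0.5316, 0.3106, 0.1151]
tool_rot: [0.617, 0.787, -0.0, -0.0]
ft_force: [-0.3, 0.1, -0.3]
grip_width: 0.0618
grip_force: 0.1
```

>>> {"fn": "move_arm", "kwargs": {
  "commands": [
    {"hand": 5.5, "travel": [0, 0, 0], "twist": [0, 0, 0]},
    {"hand": 5.5, "travel": [0, 0, 0], "twist": [0, 0, 0]},
    {"hand": 5.5, "travel": [0, 0, 0], "twist": [0, 0, 0]}
  ]
}}

```text
time: 36.73
position: [0.5314, 0.3106, 0.115]
tool_rot: [0.617, 0.787, -0.0, -0.0]
ft_force: [-0.0, 0.9, 1.3]
grip_width: 0.0583
grip_force: 25.0
```

>>> {"fn": "move_arm", "kwargs": {
  "commands": [
    {"hand": 5.5, "travel": [0, 0, -1.5], "twist": [0, 0, 0]},
    {"hand": 5.5, "travel": [0, 0, -3], "twist": [0, 0, 0]},
    {"hand": 5.5, "travel": [0, 0, -4], "twist": [0, 0, 0]},
    {"hand": 5.5, "travel": [0, 0, -3], "twist": [0, 0, 0]},
    {"hand": 5.5, "travel": [0, 0, -2], "twist": [0, 0, 0]}
  ]
}}

```text
time: 37.15
position: [0.5326, 0.3111, 0.2529]
tool_rot: [0.617, 0.787, 0.002, 0.001]
ft_force: [0.0, 1.3, -2.6]
grip_width: 0.0587
grip_force: 25.0
```

>>> {"fn": "move_arm", "kwargs": {
  "commands": [
    {"hand": 5.5, "travel": [-1.7, -0.87, 0], "twist": [0, 0, 0]},
    {"hand": 5.5, "travel": [-3.6, -1.85, 0], "twist": [0, 0, 0]},
    {"hand": 5.5, "travel": [-3.6, -1.85, 0], "twist": [0, 0, 0]},
    {"hand": 5.5, "travel": [-3.6, -1.85, 0], "twist": [0, 0, 0]},
    {"hand": 5.5, "travel": [-3.6, -1.85, 0], "twist": [0, 0, 0]}
  ]
}}

```text
time: 37.57
position: [0.4882, 0.1332, 0.2494]
tool_rot: [0.617, 0.787, -0.0, -0.0]
ft_force: [0.7, -0.5, -3.2]
grip_width: 0.0583
grip_force: 25.0
```

>>> {"fn": "move_arm", "kwargs": {
  "commands": [
    {"hand": 5.5, "travel": [-3.6, -1.85, 0], "twist": [0, 0, 0]},
    {"hand": 5.5, "travel": [-2.4, -1.2, 0], "twist": [0, 0, 0]},
    {"hand": 5.5, "travel": [-1.02, -0.56, 0], "twist": [0, 0, 0]},
    {"hand": 5.5, "travel": [0, 0, 0], "twist": [0, 0, 0]},
    {"hand": 5.5, "travel": [0, 0, 0], "twist": [0, 0, 0]}
  ]
}}

```text
time: 37.98
position: [0.4712, 0.0578, 0.2498]
tool_rot: [0.618, 0.786, 0.0, -0.0]
ft_force: [0.7, 0.6, -3.1]
grip_width: 0.0587
grip_force: 25.0
```

>>> {"fn": "move_arm", "kwargs": {
  "commands": [
    {"hand": 5.5, "travel": [0, 0, 0], "twist": [0, 0, 0]},
    {"hand": 5.5, "travel": [0, 0, 0], "twist": [0, 0, 0]},
    {"hand": 5.5, "travel": [0, 0, 0], "twist": [0, 0, 0]},
    {"hand": 5.5, "travel": [0, 0, 0], "twist": [0, 0, 0]},
    {"hand": 5.5, "travel": [0, 0, 0], "twist": [0, 0, 0]}
  ]
}}

```text
time: 38.4
position: [0.4713, 0.0585, 0.25]
tool_rot: [0.617, 0.787, 0.0, -0.0]
ft_force: [0.4, 0.0, -2.6]
grip_width: 0.0587
grip_force: 25.0
```

>>> {"fn": "move_arm", "kwargs": {
  "commands": [
    {"hand": 5.5, "travel": [0, 0, 0], "twist": [0, 0, 0]},
    {"hand": 5.5, "travel": [0, 0, 0], "twist": [0, 0, 0]},
    {"hand": 5.5, "travel": [0, 0, 0], "twist": [0, 0, 0]}
  ]
}}

```text
time: 38.65
position: [0.4713, 0.0579, 0.2501]
tool_rot: [0.617, 0.787, 0.0, 0.0]
ft_force: [-0.7, -0.5, -2.9]
grip_width: 0.0587
grip_force: 25.0
```

Lower 11.5 cm in total.

>>> {"fn": "move_arm", "kwargs": {
  "commands": [
    {"hand": 5.5, "travel": [0, 0, 1], "twist": [0, 0, 0]},
    {"hand": 5.5, "travel": [0, 0, 1.2], "twist": [0, 0, 0]},
    {"hand": 5.5, "travel": [0, 0, 1.2], "twist": [0, 0, 0]},
    {"hand": 5.5, "travel": [0, 0, 1.2], "twist": [0, 0, 0]},
    {"hand": 5.5, "travel": [0, 0, 1.2], "twist": [0, 0, 0]}
  ]
}}

```text
time: 39.07
position: [0.4715, 0.0577, 0.1917]
tool_rot: [0.617, 0.787, 0.0, 0.0]
ft_force: [0.2, 0.1, -3.0]
grip_width: 0.0585
grip_force: 25.0
```

>>> {"fn": "move_arm", "kwargs": {
  "commands": [
    {"hand": 5.5, "travel": [0, 0, 1.2], "twist": [0, 0, 0]},
    {"hand": 5.5, "travel": [0, 0, 1.2], "twist": [0, 0, 0]},
    {"hand": 5.5, "travel": [0, 0, 1.2], "twist": [0, 0, 0]},
    {"hand": 5.5, "travel": [0, 0, 0.5], "twist": [0, 0, 0]},
    {"hand": 5.5, "travel": [0, 0, 0.3], "twist": [0, 0, 0]}
  ]
}}

```text
time: 39.48
position: [0.471, 0.0578, 0.1474]
tool_rot: [0.617, 0.787, -0.0, -0.001]
ft_force: [-0.2, 0.4, -2.7]
grip_width: 0.0587
grip_force: 25.0
```

>>> {"fn": "move_arm", "kwargs": {
  "commands": [
    {"hand": 5.5, "travel": [0, 0, 0.3], "twist": [0, 0, 0]},
    {"hand": 5.5, "travel": [0, 0, 0.3], "twist": [0, 0, 0]},
    {"hand": 5.5, "travel": [0, 0, 0.3], "twist": [0, 0, 0]},
    {"hand": 5.5, "travel": [0, 0, 0], "twist": [0, 0, 0]},
    {"hand": 5.5, "travel": [0, 0, 0], "twist": [0, 0, 0]}
  ]
}}

```text
time: 39.9
position: [0.4713, 0.0578, 0.1392]
tool_rot: [0.617, 0.787, 0.0, 0.0]
ft_force: [0.5, 0.2, -3.1]
grip_width: 0.0587
grip_force: 25.0
```

>>> {"fn": "move_arm", "kwargs": {
  "commands": [
    {"hand": 5.5, "travel": [0, 0, 0.2], "twist": [0, 0, 0]},
    {"hand": 5.5, "travel": [0, 0, 0.15], "twist": [0, 0, 0]},
    {"hand": 5.5, "travel": [0, 0, 0], "twist": [0, 0, 0]},
    {"hand": 5.5, "travel": [0, 0, 0], "twist": [0, 0, 0]}
  ]
}}

```text
time: 40.23
position: [0.4712, 0.0578, 0.1355]
tool_rot: [0.617, 0.787, -0.0, -0.0]
ft_force: [0.5, -0.3, -3.9]
grip_width: 0.0588
grip_force: 25.0
```

>>> {"fn": "move_arm", "kwargs": {
  "commands": [
    {"hand": 5.5, "travel": [0, 0, 0.1], "twist": [0, 0, 0]},
    {"hand": 5.5, "travel": [0, 0, 0], "twist": [0, 0, 0]},
    {"hand": 5.5, "travel": [0, 0, 0], "twist": [0, 0, 0]}
  ]
}}

```text
time: 40.48
position: [0.4714, 0.0578, 0.135]
tool_rot: [0.617, 0.787, 0.0, 0.0]
ft_force: [-0.6, 0.2, 2.9]
grip_width: 0.0586
grip_force: 25.0
```

>>> {"fn": "move_arm", "kwargs": {
  "commands": [
    {"hand": 5.9, "travel": [0, 0, 0], "twist": [0, 0, 0]},
    {"hand": 6.2, "travel": [0, 0, 0], "twist": [0, 0, 0]},
    {"hand": 6.8, "travel": [0, 0, 0], "twist": [0, 0, 0]},
    {"hand": 8, "travel": [0, 0, 0], "twist": [0, 0, 0]},
    {"hand": 8.4, "travel": [0, 0, 0], "twist": [0, 0, 0]}
  ]
}}

```text
time: 40.9
position: [0.4714, 0.0577, 0.1345]
tool_rot: [0.617, 0.787, 0.0, 0.0]
ft_force: [-0.2, 0.2, 1.0]
grip_width: 0.0744
grip_force: 0.0
```

>>> {"fn": "move_arm", "kwargs": {
  "commands": [
    {"hand": 8.7, "travel": [0, 0, -1.5], "twist": [0, 0, 0]},
    {"hand": 8.7, "travel": [0, 0, -4], "twist": [0, 0, 0]},
    {"hand": 8.7, "travel": [0, 0, -4], "twist": [0, 0, 0]},
    {"hand": 8.7, "travel": [0, 0, -4], "twist": [0, 0, 0]},
    {"hand": 8.7, "travel": [-4, 0, -3], "twist": [0, 0, 0]}
  ]
}}

```text
time: 41.32
position: [0.4786, 0.029, 0.2982]
tool_rot: [0.615, 0.788, 0.002, 0.001]
ft_force: [1.6, 0.1, -0.9]
grip_width: 0.0865
grip_force: 0.0
```

>>> {"fn": "move_arm", "kwargs": {
  "commands": [
    {"hand": 8.7, "travel": [-2.6, 0, 0], "twist": [0, 0, 0]},
    {"hand": 8.7, "travel": [0, 0, 0], "twist": [0, 0, 0]},
    {"hand": 8.7, "travel": [0, 0, 0], "twist": [0, 0, 0]},
    {"hand": 8.7, "travel": [0, 0, 0], "twist": [0, 0, 0]},
    {"hand": 8.7, "travel": [0, 0, 0], "twist": [0, 0, 0]}
  ]
}}

```text
time: 41.73
position: [0.4843, 0.0011, 0.2935]
tool_rot: [0.617, 0.787, -0.0, -0.001]
ft_force: [0.6, -0.0, -0.3]
grip_width: 0.0869
grip_force: 0.0
```

```bash
python3 - <<'E'
from h import *
o=robot.get_obs();print(o["position"],o["ft_force"],o["time"])
c=shot("wrist");s=shot("scene")
print("green",circ(c,mask(c,(45,120,50),(75,255,255),(270,60,365,150)),.149))
cv2.imwrite("pics/p11.png",np.vstack([cv2.resize(c["frame"],(480,300)),cv2.resize(s["frame"][100:300,150:470],(480,300))])[:,:,::-1])
E
```

```text
[0.4843 0.0011 0.2935] [ 0.6047 -0.0395 -0.3147] 41.7333
green ((472.39208984375, 57.84721374511719), 29.68693733215332)
```

View pics/p11.png

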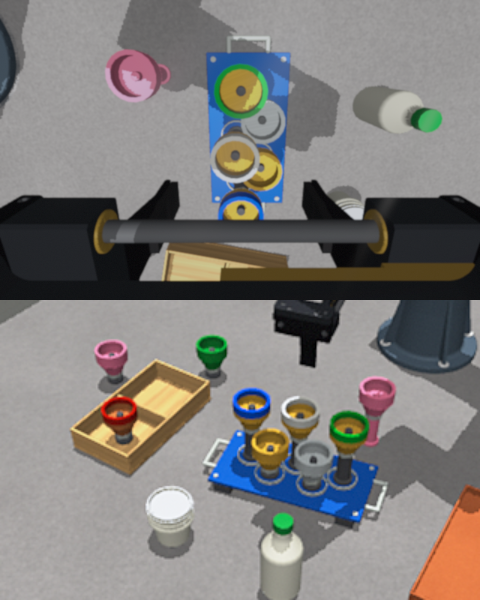

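All five moulds stand upright in the carrier, and green is within 2 mm of its start. Worn stands in the box's +x half, and the gripper is clear. Handing in.

```bash
python3 -c "
from rig import robot
print(robot.hand_in())"
```

```text
the job is handed in; nothing more can be done
None
```

The mould change is complete and handed in at about 42 s: the worn mould is in the box, the spare is in its ring, and both tall moulds are back in their own rings. The hand-in returned no verdict.

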